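# Turn over the loose wax-mould half, seat it in the hinged clamp and close the clamp

## Task

Close up the two-part aluminium wax mould for its next shot: its loose half lies on the bench on its back with the cavity showing, so turn it over and seat it fully, cavity down and pouring notch over pouring notch, on the half fixed in the hinged bench clamp, and let go of it. Then take the clamp's open plate by its bar, swing it over past vertical and lower it gently onto the mould, all the way down, without letting it slam. Do not drop the mould half or let it topple, and leave the other things on the bench where they are.

Things in the scene. Friction and masses are not known exactly. Their poses are not given: they have to be found in the camera images.
- mould: The loose mould half: a plain aluminium block 60 (its x) x 48 (its y) x 24 mm thick (its z), 150 to 240 g. Origin: centre of its plain back face; z points from the back face to the cavity face, so z is up at the start and must point down in the end. It can stand on its narrow sides. The flat bench is clear for 35 mm around it; only things under 25 mm tall lie within 90 mm
- mould_face (a point): Centre of the loose half's cavity face, mould frame (0, 0, 24) mm. In this face: a round cavity 22 mm across, 7 mm deep, at x = -4, y = -4 mm; two round key pockets 12 mm across, 7 mm deep, at (x, y) = (-21, 14.5) and (12, 14.5) mm; a pouring notch 12 mm wide, 8 mm deep, cut into the +x end at y = -4 mm
- mould_notch (a point): Mouth of the pouring notch on the loose half, at the cavity face: mould frame (30, -4, 24) mm
- clamp: Hinged bench clamp, fixed. Grey base 112 (its x) x 176 mm (its y, from -58 to +118), its top 12 mm above the bench. Origin: on the bench under the middle of the mould half fixed in it; z up. Two lugs at that half's x ends reach 24 mm above the bench. Hinge posts 74 mm tall stand at y = 70, x = +-46 mm, an open stop 78 mm tall at y = 100 mm
- clamp_face (a point): Centre of the fixed half's cavity face, which looks up: clamp frame (0, 0, 36) mm. Fixed half 60 x 48 x 24 mm, its pouring notch in its +x end at y = 4 mm. Two conical keys 6 mm high (9.6 mm across at the foot, 4.4 mm at the top) stand on it at (-21, -14.5) and (12, -14.5) mm; the loose half drops over them one way round only
- clamp_seat (a point): Where the origin of the loose half (centre of its back face, then on top) must come to lie: clamp frame (0, 0, 60) mm. Seated, the mould's x axis points along the clamp's x, its y along the clamp's -y, its z straight down
- clamp_notch (a point): Mouth of the pouring notch of the fixed half at the parting plane: clamp frame (30, 4, 36) mm; mould_notch must meet it
- clamp_plate (a joint): Angle of the clamp's hinged pressure plate, rad: 0 = closed, level on the seated mould; 1.57 = upright; about 2.0 = leaning back on its open stop, as at the start. Plate 74 x 92 x 8 mm, 250 g with its handle; the hinge is almost free (friction 0.02 N m), so the plate falls shut from anywhere short of upright
- plate_hinge (a point): A point on the hinge axis, midway between the posts: clamp frame (0, 70, 65) mm. The axis runs along the clamp's x; opening the plate swings the bar from the clamp's -y side up and over to +y
- plate_bar (a point): Middle of the plate's handle bar: a round black bar 12 mm thick, parallel to the hinge and 142 mm from its axis, on two arms 62 mm apart (50 mm free between them); 36 mm free between the bar and the plate's edge. The bar can turn between the fingers
- loupe: Bystander: black six-sided loupe, 34 x 25 x 22 mm, lying; origin under its middle
- mandrel: Bystander: steel ring mandrel with wooden handle, 260 mm long, 23 mm thick, lying along its x; origin under its middle
- gem_ring: Bystander: gold ring with a stone, 22 mm across, 7 mm high, lying flat
- carver: Bystander: wax carver, 180 mm long, 9 mm thick, lying along its x
- release_agent: Bystander: small white bottle 34 mm across, 60 mm tall, origin under its middle
- rubber_mould: Bystander: grey rubber mould block 74 x 48 x 22 mm, no cavity showing
- gem_jar: Bystander: clear jar with black cap, 36 mm across, 32 mm tall
Things that resemble listed ones, but are neither listed nor needed, are in the scene too. Leave any blue look-alike of the clamp alone.

How it is judged:
On the way:
1. the loose half is turned over, seated on the fixed half with the notches matching, and let go, the plate still open (distance between mould and clamp_seat below 0.005 m and distance between mould_notch and clamp_notch below 0.005 m and angle between mould's own z axis and vertical above 3.06 rad and contact force between the fingers and mould below 0.1 N and linear speed of mould below 0.03 m/s and value of joint clamp_plate above 1.3 rad), for 0.2 s.
At the end, for the whole second after the job is handed in: The loose half lies cavity down on the fixed half, seated on the keys (back-face centre within 5 mm of clamp_seat, notch within 5 mm of the fixed notch, within 0.08 rad of level), and the plate is down on it (angle below 0.03 rad), all at rest and released (value of joint clamp_plate below 0.03 rad and distance between mould and clamp_seat below 0.005 m and distance between mould_notch and clamp_notch below 0.005 m and angle between mould's own z axis and vertical above 3.06 rad and linear speed of mould below 0.03 m/s); the robot touches nothing.
It fails at once if the plate slams: falling faster than 2.5 rad/s over its last 0.5 rad (value of joint clamp_plate below 0.5 rad and velocity of joint clamp_plate below -2.5 rad/s).
It fails at once if the mould half is dropped or topples: out of the fingers and faster than 0.4 m/s (contact force between the fingers and mould below 0.05 N and linear speed of mould above 0.4 m/s).
It fails at once if a bystander is moved by more than 30 mm (distance of any of loupe, mandrel, gem_ring, carver, release_agent, rubber_mould, gem_jar from where it was at the start of the episode above 0.03 m).
It also fails if it takes over 72 s, if anything falls off the work surface, if the arm or the gripper's body presses on something with over 40 N, if the wrist force passes 120 N, or if a joint passes its speed limit or range.

## Robot

A 7-joint arm with a two-finger parallel gripper is mounted at the origin on the work surface. World frame = base frame: x ahead of the robot, y to its left, z up, the work surface at z = 0. Lengths are in m, angles in rad, forces in N, time in s.
With the tool pointing down it reaches from about 0.35 to 0.9 m from the base axis. Payload 7.2 kg.
Tool frame: the origin (TCP) lies at the very end of the fingers, on their centre line; the grasp point (between the pads) lies 19 mm behind it; z points along the fingers, y is the line along which they close (so a half turn about z gives the same grasp; the last joint's range is limited). The gripper opens to 85 mm and grips with 20 to 120 N. Pads are 22 mm wide; open, the fingers measure 114 mm over their backs; the gripper's body (76 mm by 85 mm) begins 54 mm behind the grasp point. The pads swing forward as they close: fully open they stand 13 mm farther back than shut.
Start: joints at [-1.399, 0.411, -0.013, 1.596, 0.006, 1.134, -0.082], TCP at [0.148, 0.607, 0.231] pointing down, gripper open.
Joint ranges: [-2.95, 2.95], [-0.29, 1.99], [-1.47, 1.44], [0.14, 2.54], [-1.03, 4.17], [0.13, 1.85], [-2.86, 2.86]. Speed limits (rad/s): [2.39, 2.39, 3.01, 3.01, 3.14, 3.14, 3.14].

## Interface

Orientations are given as a unit quaternion [x, y, z, w].
In Python, from station import arm, eyes gives the robot as it stands.
- The arm moves only by the tool drive_tool, never from a script. Its argument "increments" is a list of rows, each an object of numbers: "claw": the closure in counts, from 0 (fully open) to 255 (shut); "dx", "dy", "dz": the shift along the tool's x, y, z in mm; "yaw": the turn about the tool's z in rad. A call has 1 to 20 rows; each row shifts and turns the commanded pose from where the row before left it, along the tool's axes as they then stand; what a row does not reach is not made up. A row lasts 1/8 s, in which the tool goes at most 62.5 mm and 10.7 degrees, less where a joint would pass 70% of its speed; a pose out of reach is approached as far as the arm can. A call with a gripper value outside its range is refused whole. The fingers move at their own pace and stop on an object; "grip_force" is the grip in N (left out, the last holds). Time passes only in rows, so rows that do not move let the fingers close. It gives the time, the measured TCP pose, the force, the opening and the grip force at its end, in the units of the state.
- arm.get_obs(): the state, without advancing time (a new reading comes with each control period).
- eyes.camera(name): name is "side" or "top"; returns the picture (384x512x3 uint8, red, green, blue); there is no depth.
- eyes.camera_model(name): a dict with "K" (3x3 intrinsics, pixels), "k1" (the pictures are not rectified: a ray, as slopes to the right and down, at radius r is drawn at 1 + k1 r^2 times it, then the intrinsics apply), "world_to_cam" (4x4, takes a point from world to camera coordinates). Camera axes: x right, y up, looking along -z (the intrinsics and any distortion apply to the point x, -y, -z); pixel columns grow to the right and rows downward; lengths in m; the calibration is good to about 2 mm. A picture is of the moment at which its call begins. camera_model takes no time and is no camera call.
- arm.finish_job(): hands the job in; it is judged then, once.
The state is a dict: "clock": time; "qpos": joint angles; "joint_vel": joint speeds; "joint_efforts": joint torques, N m; "eef_pos": TCP position; "eef_rot": TCP orientation; "contact_force": force on the tool from outside, world axes, zero at the start; "ft_torque": the same for the moment, N m; "grip_width": finger opening in m; "grip_force": force on a finger pad.
Only numpy, scipy, OpenCV 4.12 (cv2) and the standard library are available. Lean on these libraries where they do the work, as an engineer would, in place of code of your own. Each camera call takes 0.05 s, during which the arm holds its last target. There are 200 camera calls.

## Working session

There is one attempt and no reset: what is moved stays moved. The work goes in short steps, Python scripts to look and compute and a tool call to move; the robot and the scene stay as the last step left them, time stands still between calls to the robot, and variables do not carry over. Pictures are saved under pics/ and viewed, at most 10 in all, crops included, and the job is handed in when it is done.

Besides the shell and the picture viewer there is one more tool, called after "Emit:" as name(argument=value, ...) on one line, values as JSON. drive_tool: Moves the arm, as the interface text tells. Its arguments: {"type":"object","properties":{"increments":{"type":"array"},"grip_force":{"type":"number"}},"required":["increments"]}

```bash
mkdir -p pics; cat > h.py <<'E'
import numpy as np, cv2
from station import arm, eyes
from scipy.spatial.transform import Rotation as R
def snap(n,f):
    im=eyes.camera(n); cv2.imwrite('pics/'+f,im[:,:,::-1]); return im
def ray(n,u,v):
    m=eyes.camera_model(n);K=np.array(m['K']);T=np.array(m['world_to_cam'])
    d=np.array([(u-K[0,2])/K[0,0],(v-K[1,2])/K[1,1]]);s=d.copy()
    for _ in range(20): s=d/(1+m['k1']*(s@s))
    Rm=T[:3,:3]; return -Rm.T@T[:3,3], Rm.T@np.array([s[0],-s[1],-1])
def onz(n,u,v,z):
    o,d=ray(n,u,v); return o+d*(z-o[2])/d[2]
def proj(n,p):
    m=eyes.camera_model(n);K=np.array(m['K']);T=np.array(m['world_to_cam'])
    c=T[:3,:3]@np.array(p)+T[:3,3]; s=np.array([c[0],-c[1]])/-c[2]
    s=s*(1+m['k1']*(s@s)); return np.array([K[0,0]*s[0]+K[0,2],K[1,1]*s[1]+K[1,2]])
def tri(a,b):
    (o1,d1),(o2,d2)=ray(*a),ray(*b)
    A=np.c_[d1,-d2]; t=np.linalg.lstsq(A,o2-o1,rcond=None)[0]
    p,q=o1+t[0]*d1,o2+t[1]*d2; return (p+q)/2,np.linalg.norm(p-q)
E
python3 - <<'E'
from h import *
for n in('top','side'):
    snap(n,n+'0.png'); m=eyes.camera_model(n); T=np.array(m['world_to_cam']); print(n,np.round(m['K'],1).tolist(),m['k1'],np.round(-T[:3,:3].T@T[:3,3],3),np.round(T[:3,:3],2).tolist())
o=arm.get_obs(); print(o)
E
```

```text
top [[347.7, 0.0, 255.6], [0.0, 347.7, 199.0], [0.0, 0.0, 1.0]] -0.00478833833182925 [ 0.388 -0.07   0.825] [[0.05, -1.0, 0.01], [0.97, 0.05, 0.23], [-0.23, -0.01, 0.97]]
side [[395.0, 0.0, 255.7], [0.0, 395.0, 188.2], [0.0, 0.0, 1.0]] -0.0536841843957297 [ 0.17  -0.562  0.8  ] [[0.78, -0.63, -0.0], [0.49, 0.6, 0.63], [-0.39, -0.49, 0.78]]
{'clock': 0.1, 'qpos': array([-1.39922247,  0.41183615, -0.0127157 ,  1.59695695,  0.00562237,
        1.13430107, -0.08219605]), 'joint_vel': array([-8.12837819e-04, -3.59229995e-03, -5.38695296e-05, -2.33474320e-03,
        1.12801954e-03, -1.68465366e-03, -1.69584252e-03]), 'joint_efforts': array([ 2.08076730e-03, -6.01826978e+01,  6.83808625e-01, -3.00091982e+01,
        1.39990076e-02,  6.28446287e-03, -2.06898443e-05]), 'eef_pos': array([0.14836269, 0.60667697, 0.23052843]), 'eef_rot': array([ 1.19579570e-01,  9.92824350e-01, -7.32411715e-04, -2.66870425e-05]), 'contact_force': array([-0.18197017, -0.19280832,  0.02677032]), 'ft_torque': array([-0.05821613,  0.04193982, -0.03166024]), 'grip_force': 0.0, 'grip_width': 0.08528122125556509}
```

View pics/top0.png

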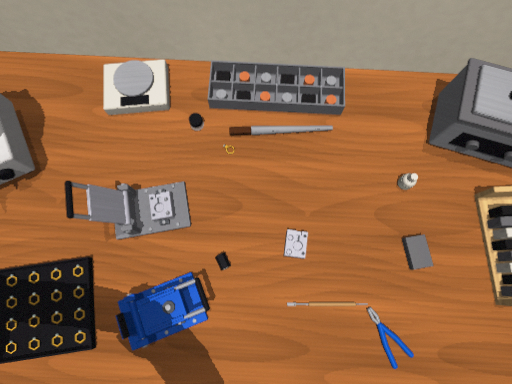

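View pics/side0.png

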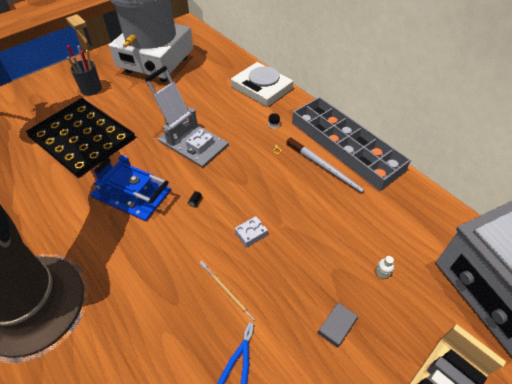

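```bash
python3 - <<'E'
from h import *
t=cv2.imread('pics/top0.png');s=cv2.imread('pics/side0.png')
f=lambda i,x,y,w,h,k:cv2.resize(i[y:y+h,x:x+w],None,fx=k,fy=k,interpolation=cv2.INTER_CUBIC)
a=f(t,60,170,135,75,800/135)[:400]; 
cv2.imwrite('pics/c1.png',a)
b=np.hstack([f(t,275,220,40,45,10),f(s,230,208,40,45,10)]);cv2.imwrite('pics/c2.png',b)
cv2.imwrite('pics/c3.png',f(s,145,65,90,105,5.7))
E
```

```text
(no output)
```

View pics/c1.png

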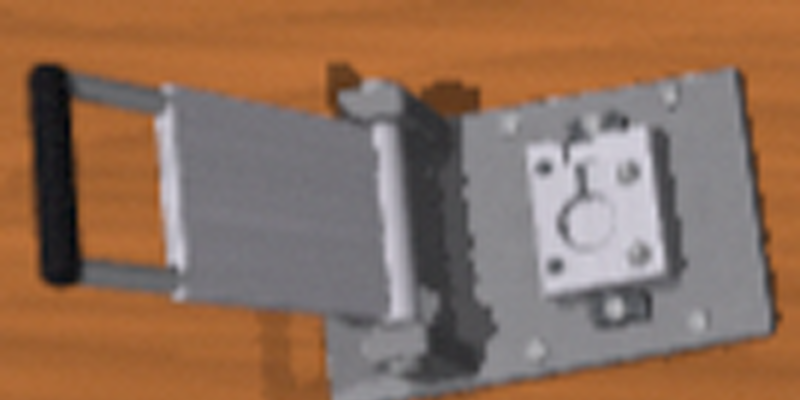

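View pics/c2.png

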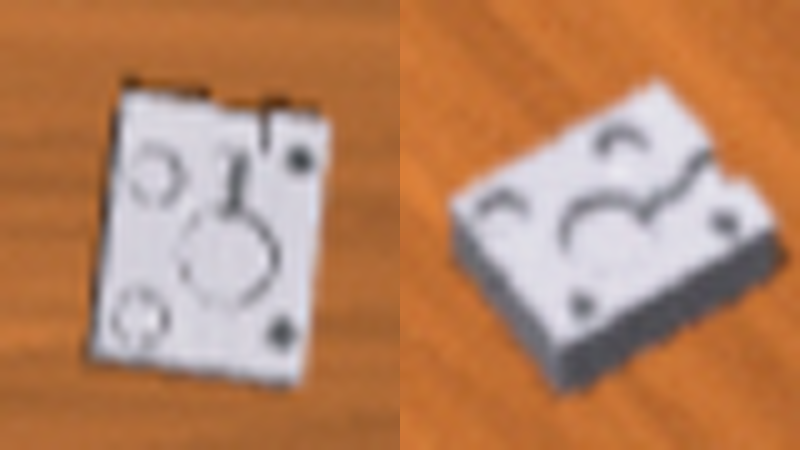

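View pics/c3.png

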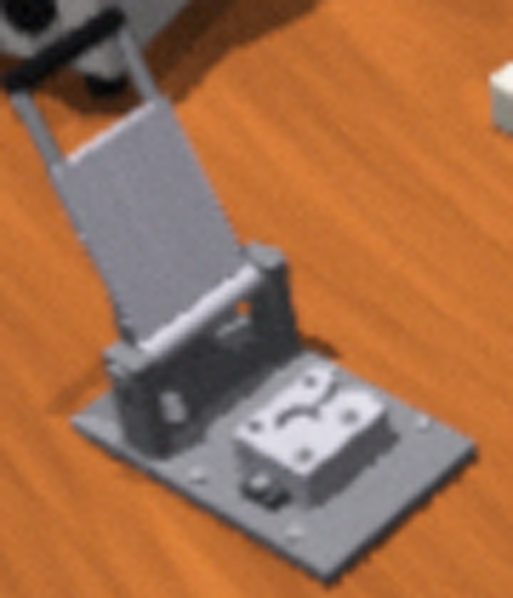

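The loose half is near (296,243) in top and (252,230) in side. Its notch points to the image top and its pockets are on the left. The fixed half is near (161,205) in top with its notch also up and the hinge on the left. The bar runs near (70,199).

```bash
cat >> h.py <<'E'
def quad(im,box,thr=150):
    x,y,w,h=box; c=cv2.resize(im[y:y+h,x:x+w],None,fx=8,fy=8,interpolation=cv2.INTER_CUBIC)
    m=((c.min(2)>thr)*255).astype(np.uint8); m=cv2.morphologyEx(m,cv2.MORPH_CLOSE,np.ones((41,41)))
    m=cv2.morphologyEx(m,cv2.MORPH_OPEN,np.ones((31,31)))
    k=max(cv2.findContours(m,0,2)[0],key=cv2.contourArea)
    hull=cv2.convexHull(k); q=cv2.approxPolyN(hull,4).reshape(4,2).astype(float)
    return (q+.5)/8-.5+[x,y]
E
python3 - <<'E'
from h import *
t=cv2.imread('pics/top0.png')[:,:,::-1];s=cv2.imread('pics/side0.png')[:,:,::-1]
for nm,bt,bs,z in(('mould',(275,222,42,45),(228,210,45,40),.024),('fixed',(145,185,35,40),(183,125,35,28),.036)):
  qt=quad(t,bt,170);qs=quad(s,bs,170)
  W=np.array([onz('top',*p,z) for p in qt]);S=np.array([onz('side',*p,z) for p in qs])
  for A in(W,S):
    print(nm,A.mean(0).round(4),'sides',[ (round(np.linalg.norm(A[i]-A[i-1])*1e3,1),round(np.degrees(np.arctan2(*(A[i]-A[i-1])[1::-1])),1)) for i in range(4)])
  ct,cs=proj('top',W.mean(0)),proj('side',S.mean(0)); print(tri(('top',*ct),('side',*cs)))
# bar
for n,im,(x,y,w,h) in(('top',t,(60,175,22,48)),('side',s,(143,62,26,22))):
  c=im[y:y+h,x:x+w]; m=(c.max(2)<60).astype(np.uint8); r=cv2.minAreaRect(np.argwhere(m)[:,::-1].astype(np.float32)); print(n,np.array(r[0])+[x,y],r[1:],m.sum()); globals()['b'+n]=np.array(r[0])+[x,y]
print(tri(('top',*btop),('side',*bside)))
E
```

```text
mould [ 0.4782 -0.1622  0.024 ] sides [(np.float64(47.2), np.float64(-94.0)), (np.float64(59.8), np.float64(175.3)), (np.float64(47.1), np.float64(85.1)), (np.float64(59.1), np.float64(-4.5))]
mould [ 0.4775 -0.1605  0.024 ] sides [(np.float64(48.9), np.float64(-95.1)), (np.float64(60.1), np.float64(174.9)), (np.float64(48.0), np.float64(85.8)), (np.float64(60.9), np.float64(-4.3))]
(array([ 0.47740304, -0.16167814,  0.02583997]), np.float64(0.001304588773639851))
fixed [0.5486 0.1565 0.036 ] sides [(np.float64(65.9), np.float64(-166.4)), (np.float64(48.2), np.float64(94.8)), (np.float64(58.5), np.float64(13.8)), (np.float64(47.9), np.float64(-76.4))]
fixed [0.5495 0.1586 0.036 ] sides [(np.float64(50.6), np.float64(-79.4)), (np.float64(62.6), np.float64(-166.6)), (np.float64(49.8), np.float64(104.7)), (np.float64(66.2), np.float64(14.1))]
(array([0.54793406, 0.1555918 , 0.03920445]), np.float64(6.561944492766256e-06))
top [ 68.96681595 199.00221062] ((36.319374084472656, 6.186266899108887), 86.18592071533203) 226
side [156.  72.] ((20.0, 22.0), 90.0) 222
(array([0.51699241, 0.27675367, 0.20216123]), np.float64(0.00038377503671812116))
```

```bash
python3 - <<'E'
from h import *
k=800/135
P=np.array([onz('top',(u+.5)/k-.5+60,(v+.5)/k-.5+170,.036) for u,v in((527,148),(648,128),(668,277),(545,296))])
Q=np.array([onz('side',(u+.5)/5.7-.5+145,(v+.5)/5.7-.5+65,.036) for u,v in((234,437),(320,365),(388,405),(305,467))])
for A in(P,Q):
  print(A.mean(0).round(4),[(round(np.linalg.norm(A[i]-A[i-1])*1e3,1),round(np.degrees(np.arctan2(*(A[i]-A[i-1])[1::-1])),1)) for i in range(4)])
o=arm.get_obs();M=R.from_quat(o['eef_rot']).as_matrix();print(M.round(3))
E
```

```text
[0.5477 0.1554 0.036 ] [(np.float64(60.1), np.float64(13.7)), (np.float64(47.9), np.float64(-77.1)), (np.float64(60.8), np.float64(-166.4)), (np.float64(47.8), np.float64(102.1))]
[0.5491 0.1573 0.036 ] [(np.float64(41.9), np.float64(111.2)), (np.float64(63.0), np.float64(14.6)), (np.float64(46.2), np.float64(-78.1)), (np.float64(56.2), np.float64(-170.0))]
[[-0.971  0.237 -0.   ]
 [ 0.237  0.971 -0.001]
 [-0.    -0.001 -1.   ]]
```

Emit:
drive_tool(increments=[{"yaw":-0.157,"claw":0},{"dx":-26,"dy":-34},{"dx":-26,"dy":-34},{"dx":-26,"dy":-34},{"dx":-26,"dy":-34},{"dx":-26,"dy":-34},{"dx":-26,"dy":-34},{"dx":-26,"dy":-34},{"dx":-26,"dy":-34},{"dx":-26,"dy":-34},{"dx":-26,"dy":-34},{"dx":-10.8,"dy":-44.5,"dz":14},{"dx":-10.8,"dy":-44.5,"dz":14},{"dx":-10.8,"dy":-44.5,"dz":14},{"dx":-10.8,"dy":-44.5,"dz":14},{"dx":-10.8,"dy":-44.5,"dz":14},{"dx":-10.8,"dy":-44.5,"dz":14},{"dx":-10.8,"dy":-44.5,"dz":14},{"dx":-10.8,"dy":-44.5,"dz":14},{"dx":-10.8,"dy":-44.5,"dz":14}], grip_force=20)

```text
$.increments[0]: bad value
```

```bash
cat >> h.py <<'E'
def to(x,y,z,az=None):
    "increments (mm) in tool axes to a TCP target; az = wanted azimuth of tool x, deg"
    o=arm.get_obs(); M=R.from_quat(o['eef_rot']).as_matrix(); a=np.degrees(np.arctan2(M[1,0],M[0,0]))
    print('t',o['clock'],'p',o['eef_pos'].round(4),'az',a.round(2),'tilt',np.degrees(np.arccos(-M[2,2])).round(2),'q7',o['qpos'][6].round(2),'F',o['contact_force'].round(1),'w',round(o['grip_width'],4),'gf',round(o['grip_force'],1))
    print('d',(M.T@(np.array([x,y,z])-o['eef_pos'])*1e3).round(1), '' if az is None else 'yaw %.3f'%-np.radians((az-a+180)%360-180))
E
python3 - <<'E'
from h import *
to(.444,-.159,.004,175.3)
E
```

```text
t 0.1 p [0.1484 0.6067 0.2305] az 166.26 tilt 0.08 q7 -0.08 F [-0.2 -0.2  0. ] w 0.0853 gf 0.0
d [-469.  -673.3  227.6] yaw -0.158
```

Emit:
drive_tool(increments=[{"dx":0,"dy":0,"dz":0,"yaw":-0.157,"claw":0},{"dx":-26,"dy":-34,"dz":0,"yaw":0,"claw":0}], grip_force=20)

```text
clock: 0.35
eef_pos: [0.1691, 0.5723, 0.2303]
eef_rot: [0.038, 0.999, -0.0, -0.001]
contact_force: [1.7, 0.3, -0.4]
grip_width: 0.0855
grip_force: 0.0
```

Emit:
drive_tool(increments=[{"dx":-26,"dy":-34,"dz":0,"yaw":0,"claw":0},{"dx":-26,"dy":-34,"dz":0,"yaw":0,"claw":0},{"dx":-26,"dy":-34,"dz":0,"yaw":0,"claw":0},{"dx":-26,"dy":-34,"dz":0,"yaw":0,"claw":0},{"dx":-26,"dy":-34,"dz":0,"yaw":0,"claw":0},{"dx":-26,"dy":-34,"dz":0,"yaw":0,"claw":0},{"dx":-26,"dy":-34,"dz":0,"yaw":0,"claw":0},{"dx":-26,"dy":-34,"dz":0,"yaw":0,"claw":0},{"dx":-26,"dy":-34,"dz":0,"yaw":0,"claw":0},{"dx":-10.8,"dy":-44.5,"dz":14,"yaw":0,"claw":0},{"dx":-10.8,"dy":-44.5,"dz":14,"yaw":0,"claw":0},{"dx":-10.8,"dy":-44.5,"dz":14,"yaw":0,"claw":0},{"dx":-10.8,"dy":-44.5,"dz":14,"yaw":0,"claw":0},{"dx":-10.8,"dy":-44.5,"dz":14,"yaw":0,"claw":0},{"dx":-10.8,"dy":-44.5,"dz":14,"yaw":0,"claw":0},{"dx":-10.8,"dy":-44.5,"dz":14,"yaw":0,"claw":0},{"dx":-10.8,"dy":-44.5,"dz":14,"yaw":0,"claw":0},{"dx":-10.8,"dy":-44.5,"dz":14,"yaw":0,"claw":0}])

```text
clock: 2.6
eef_pos: [0.4432, -0.1617, 0.1047]
eef_rot: [0.041, 0.999, 0.0, -0.0]
contact_force: [0.4, 0.6, 0.2]
grip_width: 0.0857
grip_force: 0.0
```

```bash
python3 - <<'E'
from h import *
to(.444,-.159,.004,175.3)
E
```

```text
t 2.6 p [ 0.4432 -0.1617  0.1047] az 175.29 tilt 0.01 q7 1.96 F [0.4 0.6 0.2] w 0.0857 gf 0.0
d [ -0.5   2.7 100.7] yaw -0.000
```

Emit:
drive_tool(increments=[{"dx":0,"dy":2.5,"dz":25,"yaw":0,"claw":0},{"dx":0,"dy":0,"dz":25,"yaw":0,"claw":0},{"dx":0,"dy":0,"dz":25,"yaw":0,"claw":0},{"dx":0,"dy":0,"dz":18,"yaw":0,"claw":0},{"dx":0,"dy":0,"dz":8,"yaw":0,"claw":0},{"dx":0,"dy":0,"dz":0,"yaw":0,"claw":0},{"dx":0,"dy":0,"dz":0,"yaw":0,"claw":255},{"dx":0,"dy":0,"dz":0,"yaw":0,"claw":255},{"dx":0,"dy":0,"dz":0,"yaw":0,"claw":255},{"dx":0,"dy":0,"dz":0,"yaw":0,"claw":255}], grip_force=20)

```text
clock: 3.85
eef_pos: [0.4439, -0.1579, 0.005]
eef_rot: [0.041, 0.999, 0.0, 0.001]
contact_force: [-0.2, 0.3, 5.7]
grip_width: 0.0471
grip_force: 19.8
```

```bash
python3 - <<'E'
from h import *
to(.444,-.159,.004,175.3)
E
```

```text
t 3.85 p [ 0.4439 -0.1579  0.005 ] az 175.27 tilt 0.07 q7 2.08 F [-0.2  0.3  5.7] w 0.0471 gf 19.8
d [-0.2 -1.1  1. ] yaw -0.001
```

Emit:
drive_tool(increments=[{"dx":0,"dy":0,"dz":-5,"yaw":0,"claw":255},{"dx":-0.5,"dy":0,"dz":-5,"yaw":0,"claw":255},{"dx":-1,"dy":0,"dz":-5,"yaw":0,"claw":255},{"dx":-2,"dy":0,"dz":-5,"yaw":0,"claw":255},{"dx":-2.5,"dy":0,"dz":-5,"yaw":0,"claw":255},{"dx":0,"dy":0,"dz":0,"yaw":0,"claw":255}], grip_force=20)

```text
clock: 4.6
eef_pos: [0.45, -0.1585, 0.0297]
eef_rot: [0.041, 0.999, -0.0, 0.001]
contact_force: [0.1, 0.8, -1.5]
grip_width: 0.0477
grip_force: 21.0
```

```bash
cat >> h.py <<'E'
def look(f,bs,bt,k=5):
    s,t=eyes.camera('side'),eyes.camera('top')
    c=[cv2.resize(i[y-b:y+b,x-b:x+b],(400,400),interpolation=cv2.INTER_CUBIC) for i,(x,y,b) in((t,bt),(s,bs))]
    cv2.imwrite('pics/'+f,np.hstack(c)[:,:,::-1])
E
python3 - <<'E'
from h import *
to(.444,-.159,.004,175.3); look('l1.png',(250,215,60),(296,235,60))
E
```

```text
t 4.6 p [ 0.45   -0.1585  0.0297] az 175.27 tilt 0.06 q7 2.05 F [ 0.1  0.8 -1.5] w 0.0477 gf 21.0
d [ 6.  -1.  25.7] yaw -0.001
```

View pics/l1.png

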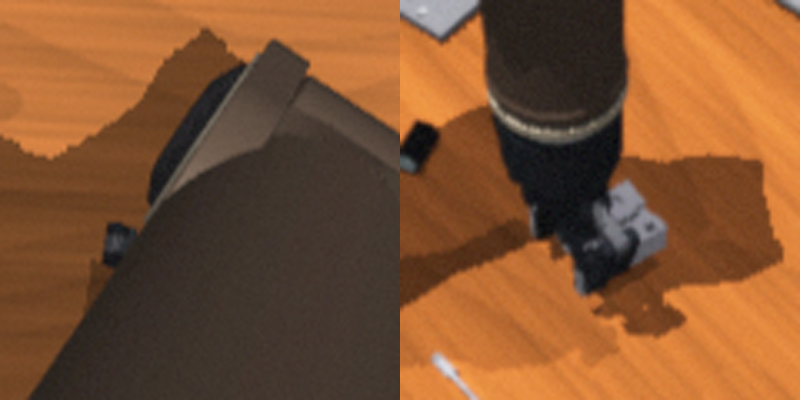

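```bash
python3 - <<'E'
from h import *
im=eyes.camera('side').astype(int)
x0,y0,w,h=240,190,50,45
c=im[y0:y0+h,x0:x0+w]; m=((c.max(2)-c.min(2)<25)&(c.min(2)>75)).astype(np.uint8)
for r in range(0,h,2): print(y0+r,''.join('#' if v else '.' for v in m[r]))
a=np.radians(-4.7)
ux=np.array([np.cos(a),np.sin(a),0]);uy=np.array([-np.sin(a),np.cos(a),0]);Z=np.array([0,0,1.])
ax=np.array([.450,-.1585,.030+.014]) # grasp axis
for phi in (0,15,27):
  p=np.radians(phi); fx=ux*np.cos(p)-Z*np.sin(p); fz=ux*np.sin(p)+Z*np.cos(p)
  # edge at grip end is 5 ahead of axis
  C=lambda i,j,k: proj('side',ax+fx*(i+.004)+uy*j+fz*(k-.016)).round(0)
  print(phi,[C(.06,j,k).tolist() for j in(.024,-.024) for k in(0,.024)])
print(arm.get_obs()['ft_torque'])
E
```

```text
190 ..................................................
192 .......##.........................................
194 #.#####...........................................
196 ###...............................................
198 ..................................................
200 ..................................................
202 ..................................................
204 ..................................................
206 ..................................................
208 ..................................................
210 .................##...............................
212 ............#########.............................
214 .............#########............................
216 .............##########...........................
218 ........####.###########..........................
220 ........###################.......................
222 ..........###################.....................
224 ...........######...##########....................
226 ............######...########.....................
228 ......###.....####....#######.....................
230 .....................######.......................
232 ....................###...........................
234 ..................................................
0 [[258.0, 213.0], [258.0, 208.0], [270.0, 227.0], [270.0, 222.0]]
15 [[256.0, 219.0], [258.0, 212.0], [267.0, 232.0], [270.0, 226.0]]
27 [[253.0, 223.0], [257.0, 216.0], [264.0, 237.0], [268.0, 229.0]]
[-0.01568602  0.02283619  0.06317414]
```

Emit:
drive_tool(increments=[{"dx":0,"dy":0,"dz":10,"yaw":0,"claw":255},{"dx":0,"dy":0,"dz":10,"yaw":0,"claw":255},{"dx":0,"dy":0,"dz":0,"yaw":0,"claw":125},{"dx":0,"dy":0,"dz":0,"yaw":0,"claw":125}], grip_force=20)

```text
clock: 5.25
eef_pos: [0.4492, -0.1585, 0.009]
eef_rot: [0.042, 0.999, -0.0, -0.0]
contact_force: [-0.1, 0.1, -0.8]
grip_width: 0.0473
grip_force: 21.1
```

Emit:
drive_tool(increments=[{"dx":0,"dy":0,"dz":0,"yaw":0,"claw":117},{"dx":0,"dy":0,"dz":0,"yaw":0,"claw":117}])

```text
clock: 5.5
eef_pos: [0.4496, -0.1584, 0.0095]
eef_rot: [0.041, 0.999, 0.0, 0.0]
contact_force: [-0.1, 0.3, -1.7]
grip_width: 0.0474
grip_force: 21.1
```

Emit:
drive_tool(increments=[{"dx":0,"dy":0,"dz":0,"yaw":0,"claw":114},{"dx":0,"dy":0,"dz":0,"yaw":0,"claw":114}])

```text
clock: 5.75
eef_pos: [0.4495, -0.1584, 0.0094]
eef_rot: [0.041, 0.999, 0.0, 0.0]
contact_force: [0.2, -0.0, -1.2]
grip_width: 0.0471
grip_force: 20.7
```

Emit:
drive_tool(increments=[{"dx":0,"dy":0,"dz":0,"yaw":0,"claw":112},{"dx":0,"dy":0,"dz":0,"yaw":0,"claw":112}])

```text
clock: 6.0
eef_pos: [0.4495, -0.1584, 0.0093]
eef_rot: [0.041, 0.999, 0.0, 0.0]
contact_force: [-0.9, -0.4, 0.1]
grip_width: 0.048
grip_force: 2.8
```

Emit:
drive_tool(increments=[{"dx":0,"dy":0,"dz":-3,"yaw":0,"claw":112},{"dx":0,"dy":0,"dz":-3,"yaw":0,"claw":112},{"dx":-1,"dy":0,"dz":-3,"yaw":0,"claw":112},{"dx":-1,"dy":0,"dz":-3,"yaw":0,"claw":112},{"dx":0,"dy":0,"dz":0,"yaw":0,"claw":112}])

```text
clock: 6.62
eef_pos: [0.4516, -0.1586, 0.0216]
eef_rot: [0.041, 0.999, -0.0, 0.0]
contact_force: [-0.5, 0.3, 0.5]
grip_width: 0.0484
grip_force: 2.7
```

```bash
cat >> h.py <<'E'
def mask(x0,y0,w,h,step=2,lo=75,n='side'):
    c=eyes.camera(n).astype(int)[y0:y0+h,x0:x0+w]; m=(c.max(2)-c.min(2)<25)&(c.min(2)>lo)
    for r in range(0,h,step): print(y0+r,''.join('#' if v else '.' for v in m[r]))
E
python3 - <<'E'
from h import *
to(.444,-.159,.004,175.3); mask(240,204,50,45)
a=np.radians(-4.7)
ux=np.array([np.cos(a),np.sin(a),0]);uy=np.array([-np.sin(a),np.cos(a),0]);Z=np.array([0,0,1.])
ax=arm.get_obs()['eef_pos']+[0,0,.014]
for phi in (0,15,27):
  p=np.radians(phi); fx=ux*np.cos(p)-Z*np.sin(p); fz=ux*np.sin(p)+Z*np.cos(p)
  C=lambda i,j,k: proj('side',ax+fx*(i+.004)+uy*j+fz*(k-.016)).round(0)
  print(phi,[C(.06,j,k).tolist() for j in(.024,-.024) for k in(0,.024)])
E
```

```text
t 6.625 p [ 0.4516 -0.1586  0.0216] az 175.26 tilt 0.02 q7 2.05 F [-0.5  0.3  0.5] w 0.0484 gf 2.7
d [ 7.5 -1.1 17.6] yaw -0.001
204 ..................................................
206 ..................................................
208 ..................................................
210 ..................................................
212 ..................................................
214 ..................................................
216 ..............######..............................
218 ..........#...########............................
220 .........##############...........................
222 ..........#############...........................
224 ...........#############..........................
226 ............######...#######......................
228 ..............#####...###.####....................
230 #......###.....####...#######.....................
232 ##....................######......................
234 .##..................#######......................
236 ....................#####.........................
238 ...##.............................................
240 ...##.............................................
242 ....##............................................
244 .....#............................................
246 ..................................................
248 ..................................................
0 [[258.0, 215.0], [258.0, 209.0], [270.0, 229.0], [270.0, 223.0]]
15 [[256.0, 220.0], [258.0, 214.0], [268.0, 234.0], [270.0, 227.0]]
27 [[254.0, 224.0], [257.0, 217.0], [265.0, 238.0], [269.0, 231.0]]
```

```bash
python3 - <<'E'
from h import *
a=np.radians(-4.7)
ux=np.array([np.cos(a),np.sin(a),0]);uy=np.array([-np.sin(a),np.cos(a),0]);Z=np.array([0,0,1.])
c=np.array([.484,-.162,0])
print('flat',[proj('side',c+ux*i+uy*j+Z*k).round(1).tolist() for i in(.03,-.03) for j in(.024,-.024) for k in(0,.024)])
for phi in(15,22):
  p=np.radians(phi); fx=ux*np.cos(p)-Z*np.sin(p); fz=ux*np.sin(p)+Z*np.cos(p)
  e=c+ux*.03-ux*.002
  print(phi,[proj('side',e-fx*(i)+uy*j+fz*k).round(1).tolist() for i in(0,.06) for j in(.024,-.024) for k in(0,.024)])
mask(225,206,60,40,1)
E
```

```text
flat [[258.0, 220.3], [258.0, 214.6], [269.5, 234.0], [269.7, 228.5], [237.4, 232.1], [236.9, 226.5], [248.5, 246.5], [248.3, 241.1]]
15 [[257.3, 220.7], [259.5, 214.0], [268.8, 234.4], [271.2, 227.8], [237.1, 228.5], [239.0, 221.8], [248.4, 243.0], [250.5, 236.3]]
22 [[257.3, 220.7], [260.4, 213.7], [268.8, 234.4], [272.1, 227.5], [237.8, 226.4], [240.7, 219.3], [249.2, 240.9], [252.4, 233.8]]
206 ............................................................
207 ............................................................
208 ............................................................
209 ............................................................
210 ............................................................
211 ............................................................
212 ............................................................
213 ............................................................
214 ............................................................
215 ............................................................
216 ..............................#####.............
[... 1197 characters left out ...]
......##..................######..................
236 ...................................#####....................
237 ...................................##.......................
238 ..................##........................................
239 ..................##........................................
240 ..................##........................................
241 ..................##........................................
242 ...................##.......................................
243 ...................##.......................................
244 ....................#.......................................
245 ............................................................
```

Emit:
drive_tool(increments=[{"dx":0,"dy":0,"dz":0,"yaw":0,"claw":90},{"dx":15,"dy":0,"dz":-10,"yaw":0,"claw":80},{"dx":30,"dy":0,"dz":-20,"yaw":0,"claw":80},{"dx":0,"dy":60,"dz":-30,"yaw":0,"claw":80},{"dx":0,"dy":60,"dz":-20,"yaw":0,"claw":80}], grip_force=20)

```text
clock: 7.35
eef_pos: [0.4151, -0.04, 0.1004]
eef_rot: [0.043, 0.999, 0.0, 0.0]
contact_force: [2.6, 1.5, -0.3]
grip_width: 0.0588
grip_force: 0.0
```

```bash
cat >> h.py <<'E'
def rep(n,box,z,thr=170,im=None):
    im=eyes.camera(n) if im is None else im
    A=np.array([onz(n,*p,z) for p in quad(im,box,thr)])
    print(n,A.mean(0).round(4),[(round(np.linalg.norm(A[i]-A[i-1])*1e3,1),round(np.degrees(np.arctan2(*(A[i]-A[i-1])[1::-1])),1)) for i in range(4)])
E
python3 - <<'E'
from h import *
to(.444,-.159,.004,175.3)
rep('side',(228,206,50,42),.024,140); rep('top',(275,217,42,45),.024,140)
look('l2.png',(250,228,40),(296,240,40))
E
```

```text
t 7.35 p [ 0.4151 -0.04    0.1004] az 175.02 tilt 0.06 q7 1.66 F [ 2.6  1.5 -0.3] w 0.0588 gf 0.0
d [ -39.1 -116.1   96.4] yaw -0.005
side [ 0.4775 -0.1606  0.024 ] [(np.float64(51.1), np.float64(-94.4)), (np.float64(63.1), np.float64(175.2)), (np.float64(50.8), np.float64(85.7)), (np.float64(63.2), np.float64(-4.6))]
top [ 0.4785 -0.1623  0.024 ] [(np.float64(49.6), np.float64(-94.0)), (np.float64(62.5), np.float64(175.0)), (np.float64(48.8), np.float64(85.1)), (np.float64(61.7), np.float64(-4.3))]
```

View pics/l2.png

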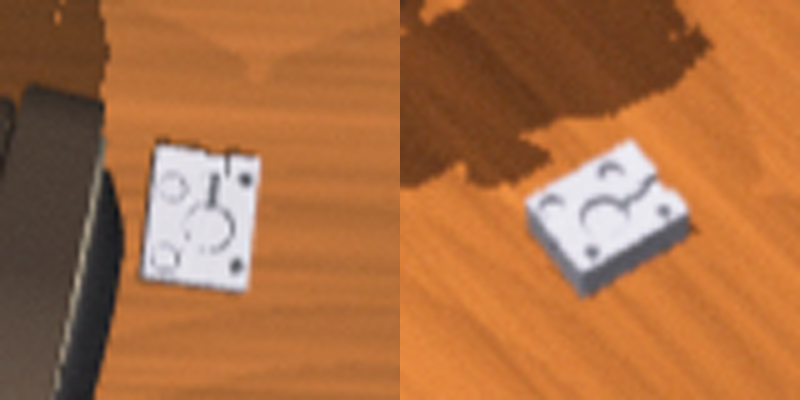

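Emit:
drive_tool(increments=[{"dx":0,"dy":-59,"dz":10,"yaw":0,"claw":60},{"dx":-13,"dy":-57,"dz":30,"yaw":0.005,"claw":60},{"dx":-14,"dy":0,"dz":30,"yaw":0,"claw":60},{"dx":0,"dy":0,"dz":12.5,"yaw":0,"claw":60},{"dx":0,"dy":0,"dz":0,"yaw":0,"claw":60}], grip_force=20)

```text
clock: 8.18
eef_pos: [0.431, -0.1553, 0.0173]
eef_rot: [0.044, 0.999, 0.0, -0.002]
contact_force: [-0.1, 0.6, -0.3]
grip_width: 0.0653
grip_force: 0.0
```

```bash
python3 - <<'E'
from h import *
to(.442,-.1586,.018,175.4)
E
```

```text
t 8.175 p [ 0.431  -0.1553  0.0173] az 174.9 tilt 0.18 q7 2.09 F [-0.1  0.6 -0.3] w 0.0653 gf 0.0
d [-11.3  -2.3  -0.7] yaw -0.009
```

Emit:
drive_tool(increments=[{"dx":-11.3,"dy":-2.3,"dz":-1.5,"yaw":-0.009,"claw":60},{"dx":0,"dy":0,"dz":0,"yaw":0,"claw":255},{"dx":0,"dy":0,"dz":0,"yaw":0,"claw":255},{"dx":0,"dy":0,"dz":0,"yaw":0,"claw":255},{"dx":0,"dy":0,"dz":-4,"yaw":0,"claw":255},{"dx":0,"dy":0,"dz":-4,"yaw":0,"claw":255},{"dx":-1,"dy":0,"dz":-4,"yaw":0,"claw":255},{"dx":0,"dy":0,"dz":0,"yaw":0,"claw":255}], grip_force=20)

```text
clock: 9.18
eef_pos: [0.4453, -0.1583, 0.0318]
eef_rot: [0.039, 0.999, 0.0, 0.0]
contact_force: [0.1, -0.5, 0.3]
grip_width: 0.0001
grip_force: 0.0
```

```bash
python3 - <<'E'
from h import *
to(.442,-.1586,.018,175.4)
mask(225,200,60,50,1)
a=np.radians(-4.7)
ux=np.array([np.cos(a),np.sin(a),0]);uy=np.array([-np.sin(a),np.cos(a),0]);Z=np.array([0,0,1.])
c=np.array([.478,-.1615,0])
pr=lambda o,fx,fz:[proj('side',o+fx*i+uy*j+fz*k).round(1).tolist() for i in(.03,-.03) for j in(.024,-.024) for k in(0,.024)]
print('flat',pr(c,ux,Z)); print('lift12',pr(c+Z*.012,ux,Z))
p=np.arcsin(.012/.057); fx=ux*np.cos(p)-Z*np.sin(p); fz=ux*np.sin(p)+Z*np.cos(p)
print('tilt',pr(c+ux*.03-fx*.03,fx,fz))
E
```

```text
t 9.175 p [ 0.4453 -0.1583  0.0318] az 175.51 tilt 0.03 q7 2.07 F [ 0.1 -0.5  0.3] w 0.0001 gf 0.0
d [ 3.3 -0.6 13.8] yaw 0.002
200 ............................................................
201 ............................................................
202 ............................................................
203 ............................................................
204 ............................................................
205 ............................................................
206 ............................................................
207 ............................................................
208 ............................................................
209 ............................................................
210 ............................................................
211 ............................................................
212 ............................................................
213 ............................................................
214 ..........................................................
[... 1981 characters left out ...]
....................................
246 ............................................................
247 ............................................................
248 ............................................................
249 ............................................................
flat [[256.0, 221.4], [255.9, 215.8], [267.4, 235.2], [267.6, 229.7], [235.2, 233.3], [234.8, 227.8], [246.4, 247.7], [246.1, 242.4]]
lift12 [[256.0, 218.6], [255.9, 212.9], [267.5, 232.5], [267.7, 226.9], [235.0, 230.6], [234.5, 224.9], [246.3, 245.1], [246.0, 239.6]]
tilt [[256.0, 221.4], [257.7, 214.9], [267.4, 235.2], [269.4, 228.8], [235.5, 230.1], [236.9, 223.6], [246.7, 244.6], [248.4, 238.2]]
```

Emit:
drive_tool(increments=[{"dx":1.5,"dy":0,"dz":-5,"yaw":0,"claw":60},{"dx":0,"dy":0,"dz":0,"yaw":0,"claw":60},{"dx":0,"dy":0,"dz":0,"yaw":0,"claw":60},{"dx":0,"dy":-0.6,"dz":12,"yaw":0,"claw":60},{"dx":0,"dy":0,"dz":12,"yaw":0,"claw":60},{"dx":0,"dy":0,"dz":0,"yaw":0,"claw":255},{"dx":0,"dy":0,"dz":0,"yaw":0,"claw":255},{"dx":0,"dy":0,"dz":0,"yaw":0,"claw":255}], grip_force=20)

```text
clock: 10.22
eef_pos: [0.4435, -0.1591, 0.0125]
eef_rot: [0.039, 0.999, -0.0, 0.0]
contact_force: [-0.4, 0.2, -0.6]
grip_width: 0.0464
grip_force: 20.7
```

Gripped at the corner now; lift along the arc.

Emit:
drive_tool(increments=[{"dx":0,"dy":0,"dz":-4,"yaw":0,"claw":255},{"dx":0,"dy":0,"dz":-4,"yaw":0,"claw":255},{"dx":-1,"dy":0,"dz":-4,"yaw":0,"claw":255},{"dx":-1,"dy":0,"dz":-4,"yaw":0,"claw":255},{"dx":0,"dy":0,"dz":0,"yaw":0,"claw":255}], grip_force=20)

```text
clock: 10.85
eef_pos: [0.4459, -0.1591, 0.0289]
eef_rot: [0.039, 0.999, -0.0, 0.0]
contact_force: [-1.3, -0.3, -1.5]
grip_width: 0.046
grip_force: 20.8
```

```bash
python3 - <<'E'
from h import *
to(.442,-.1586,.018,175.4)
mask(225,200,60,50,1)
a=np.radians(-4.7)
ux=np.array([np.cos(a),np.sin(a),0]);uy=np.array([-np.sin(a),np.cos(a),0]);Z=np.array([0,0,1.])
c=np.array([.478,-.1615,0])
pr=lambda o,fx,fz:[proj('side',o+fx*i+uy*j+fz*k).round(1).tolist() for i in(.03,-.03) for j in(.024,-.024) for k in(0,.024)]
print('lift16',pr(c+Z*.016+ux*.002,ux,Z))
p=np.arcsin(.016/.057); fx=ux*np.cos(p)-Z*np.sin(p); fz=ux*np.sin(p)+Z*np.cos(p)
print('tilt',pr(c+ux*.03-fx*.03,fx,fz))
E
```

```text
t 10.85 p [ 0.4459 -0.1591  0.0289] az 175.5 tilt 0.05 q7 2.08 F [-1.3 -0.3 -1.5] w 0.046 gf 20.8
d [ 3.9  0.2 10.8] yaw 0.002
200 ............................................................
201 ............................................................
202 ............................................................
203 ............................................................
204 ............................................................
205 ............................................................
206 ............................................................
207 ............................................................
208 ............................................................
209 ............................................................
210 ............................................................
211 ............................................................
212 ............................................................
213 ...............................##...........................
214 .............................#####.........................
[... 1846 characters left out ...]
........................................
244 ............................................................
245 ............................................................
246 ............................................................
247 ............................................................
248 ............................................................
249 ............................................................
lift16 [[256.6, 217.3], [256.6, 211.5], [268.2, 231.2], [268.5, 225.5], [235.7, 229.2], [235.2, 223.5], [246.9, 243.7], [246.7, 238.2]]
tilt [[256.0, 221.4], [258.3, 214.7], [267.4, 235.2], [270.0, 228.6], [235.8, 229.0], [237.8, 222.1], [247.1, 243.5], [249.4, 236.7]]
```

Emit:
drive_tool(increments=[{"dx":1,"dy":0,"dz":8,"yaw":0,"claw":255},{"dx":1,"dy":0,"dz":8,"yaw":0,"claw":255},{"dx":0,"dy":0,"dz":0,"yaw":0,"claw":60},{"dx":0,"dy":0,"dz":0,"yaw":0,"claw":60},{"dx":-35,"dy":0,"dz":0,"yaw":0,"claw":60},{"dx":-34,"dy":0,"dz":0,"yaw":0,"claw":60},{"dx":0,"dy":0,"dz":0,"yaw":0,"claw":60}], grip_force=20)

```text
clock: 11.78
eef_pos: [0.5151, -0.1644, 0.0128]
eef_rot: [0.039, 0.999, -0.0, 0.001]
contact_force: [-0.4, 1.0, -0.4]
grip_width: 0.0655
grip_force: 0.0
```

```bash
python3 - <<'E'
from h import *
to(.513,-.1643,.0115,175.4)
rep('side',(228,206,50,42),.024,140)
print(onz('top',196,121,.02),onz('top',229,148,0))
E
```

```text
t 11.775 p [ 0.5151 -0.1644  0.0128] az 175.57 tilt 0.16 q7 2.06 F [-0.4  1.  -0.4] w 0.0655 gf 0.0
d [ 2.1 -0.1  1.3] yaw 0.003
side [ 0.4791 -0.1605  0.024 ] [(np.float64(50.7), np.float64(-93.2)), (np.float64(61.9), np.float64(177.2)), (np.float64(49.9), np.float64(88.8)), (np.float64(63.7), np.float64(-2.1))]
[0.77118678 0.09573488 0.02      ] [0.71157318 0.00990242 0.        ]
```

Emit:
drive_tool(increments=[{"dx":1.5,"dy":0,"dz":1,"yaw":0,"claw":60},{"dx":0,"dy":0,"dz":0,"yaw":0,"claw":255},{"dx":0,"dy":0,"dz":0,"yaw":0,"claw":255},{"dx":0,"dy":0,"dz":0,"yaw":0,"claw":255},{"dx":0,"dy":0,"dz":-4,"yaw":0,"claw":255},{"dx":0,"dy":0,"dz":-6,"yaw":0,"claw":255}], grip_force=60)

```text
clock: 12.58
eef_pos: [0.5104, -0.1643, 0.0216]
eef_rot: [0.039, 0.999, 0.0, -0.0]
contact_force: [-0.6, -0.6, -0.5]
grip_width: 0.0459
grip_force: 61.9
```

```bash
python3 - <<'E'
from h import *
to(.675,.207,.06,193.3); mask(225,200,70,50,2)
E
```

```text
t 12.575 p [ 0.5104 -0.1643  0.0216] az 175.47 tilt 0.02 q7 2.06 F [-0.6 -0.6 -0.5] w 0.0459 gf 61.9
d [-134.8  383.1  -38.4] yaw -0.311
200 ......................................................................
202 ......................................................................
204 ......................................................................
206 ................................................###...................
208 ...........................##...................#####.................
210 ...........................#.....................#####................
212 ...........................#......................######..............
214 ...........................#..###..................######.............
216 ..........................#########...................####............
218 ........................#############.................................
220 .....................################.................................
222 .................######################...............................
224 ..............###########################..................
[... 211 characters left out ...]
.........................
232 .............##############################...........................
234 ..............###########################.............................
236 ................######################................................
238 ..................################....................................
240 ...................############.......................................
242 .....................#######..........................................
244 .......................#..............................................
246 ......................................................................
248 ......................................................................
```

Emit:
drive_tool(increments=[{"dx":0,"dy":0,"dz":-18,"yaw":0,"claw":255},{"dx":-8,"dy":20,"dz":-22,"yaw":0,"claw":255},{"dx":-16,"dy":45,"dz":0,"yaw":0,"claw":255},{"dx":-16,"dy":45,"dz":0,"yaw":0,"claw":255},{"dx":-16,"dy":45,"dz":0,"yaw":0,"claw":255},{"dx":-16,"dy":45,"dz":0,"yaw":0,"claw":255},{"dx":-16,"dy":45,"dz":0,"yaw":0,"claw":255},{"dx":-16,"dy":45,"dz":0,"yaw":0,"claw":255},{"dx":-16,"dy":45,"dz":0,"yaw":0,"claw":255},{"dx":-16,"dy":45,"dz":0,"yaw":0,"claw":255},{"dx":0,"dy":0,"dz":0,"yaw":-0.155,"claw":255},{"dx":0,"dy":0,"dz":0,"yaw":-0.156,"claw":255},{"dx":0,"dy":0,"dz":0,"yaw":0,"claw":255}], grip_force=60)

```text
clock: 14.25
eef_pos: [0.6764, 0.2037, 0.0625]
eef_rot: [-0.115, 0.993, -0.0, 0.0]
contact_force: [-0.1, -0.2, -2.0]
grip_width: 0.0459
grip_force: 62.4
```

```bash
python3 - <<'E'
from h import *
to(.675,.207,.045,193.3)
p=arm.get_obs()['eef_pos']; print(proj('side',p),proj('top',p),proj('side',p-[.07,0.015,0]))
look('l3.png',(230,120,60),(140,175,70))
E
```

```text
t 14.25 p [0.6764 0.2037 0.0625] az -166.76 tilt 0.03 q7 1.67 F [-0.1 -0.2 -2. ] w 0.0459 gf 62.4
d [ 0.6  3.6 17.5] yaw -0.001
[225.72762345 103.40601955] [143.13796575 147.89071011] [208.91022678 116.14086331]
```

View pics/l3.png

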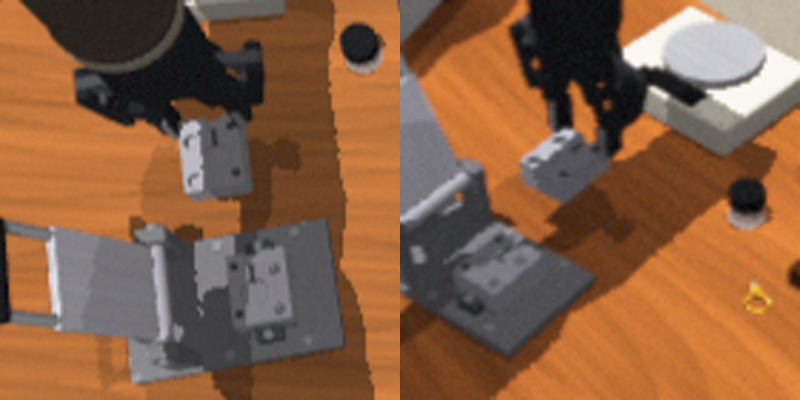

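Emit:
drive_tool(increments=[{"dx":0,"dy":-28,"dz":0,"yaw":0,"claw":255},{"dx":0,"dy":-27,"dz":10,"yaw":0,"claw":255},{"dx":0,"dy":0,"dz":17,"yaw":0,"claw":255},{"dx":0,"dy":0,"dz":14,"yaw":0,"claw":255},{"dx":0,"dy":0,"dz":0,"yaw":0,"claw":255}], grip_force=60)

```text
clock: 14.98
eef_pos: [0.6874, 0.1517, 0.0186]
eef_rot: [-0.116, 0.993, 0.0, -0.002]
contact_force: [0.2, -0.6, -0.3]
grip_width: 0.0459
grip_force: 62.4
```

```bash
cat >> h.py <<'E'
CO=np.array([.548,.156]);CA=np.radians(13.3)
def cl():
    o=arm.get_obs();d=o['eef_pos'][:2]-CO;c,s=np.cos(CA),np.sin(CA)
    print('clamp xy',(np.array([d[0]*c+d[1]*s,-d[0]*s+d[1]*c])*1e3).round(1),'z',(o['eef_pos'][2]*1e3).round(1),'F',o['contact_force'].round(1),o['clock'],round(o['grip_width'],4))
E
python3 - <<'E'
from h import *
cl()
# gap between block's free end and base: look at top view edge pixels along line
for n in('top','side'):
  p=arm.get_obs()['eef_pos']; print(n,[proj(n,[CO[0]+np.cos(CA)*x-np.sin(CA)*y,CO[1]+np.sin(CA)*x+np.cos(CA)*y,z]).round(1).tolist() for x,y,z in((56,-38,12),(56,-58,12),(71,-38,32)) for x,y,z in((x/1e3,y/1e3,z/1e3),)])
im=eyes.camera('top'); cv2.imwrite('pics/l4.png',cv2.resize(im[140:240,110:210],(600,600),interpolation=cv2.INTER_CUBIC)[:,:,::-1])
E
```

```text
clamp xy [134.6 -36.2] z 18.6 F [ 0.2 -0.6 -0.3] 14.975 0.0459
top [[175.6, 182.3], [183.8, 180.9], [173.0, 174.1]]
side [[223.3, 139.1], [228.7, 142.1], [226.3, 131.1]]
```

View pics/l4.png

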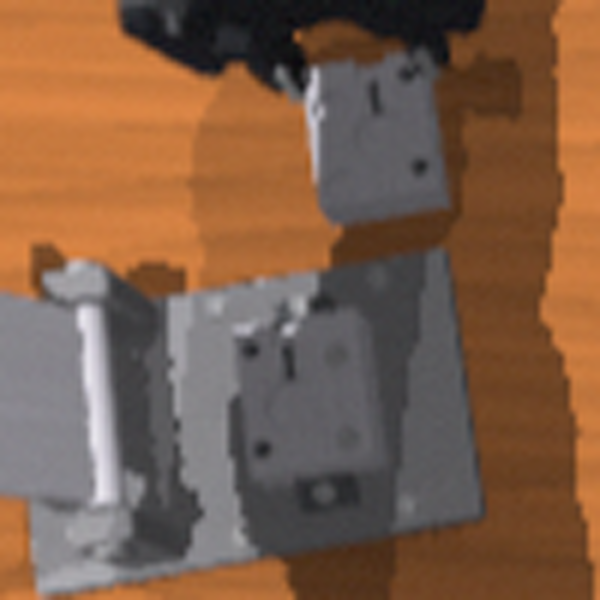

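Emit:
drive_tool(increments=[{"dx":9,"dy":0,"dz":0,"yaw":0,"claw":255},{"dx":0,"dy":0,"dz":0,"yaw":0,"claw":255}], grip_force=20)

```text
clock: 15.28
eef_pos: [0.6795, 0.1484, 0.021]
eef_rot: [-0.116, 0.993, 0.0, 0.0]
contact_force: [-0.7, 0.5, -2.0]
grip_width: 0.0459
grip_force: 62.4
```

```bash
python3 - <<'E'
from h import *
cl(); mask(195,100,50,45,2)
E
```

```text
clamp xy [126.3 -37.6] z 21.0 F [-0.7  0.5 -2. ] 15.275 0.0459
100 ..................................................
102 ..................................................
104 ..................................................
106 ..................................................
108 ..................................................
110 ..................................................
112 .................................#................
114 .................................#................
116 .................................#................
118 ....................................###...........
120 ..................................########........
122 ................................###########.......
124 ..............................##########...###....
126 ...#.......................##################.....
128 ########.................#########################
130 ###########..............#########################
132 ###..##########..........############..#########..
134 ######...#########........###################.....
136 ####...#############.........#############........
138 ##################...............########.........
140 ##################..................##............
142 ##################................................
144 ##..############..................................
```

Emit:
drive_tool(increments=[{"dx":5,"dy":0,"dz":1.5,"yaw":0,"claw":255},{"dx":4,"dy":0,"dz":0.5,"yaw":0,"claw":255},{"dx":2.7,"dy":0,"dz":-5,"yaw":0,"claw":255},{"dx":0,"dy":0,"dz":0,"yaw":0,"claw":255}], grip_force=20)

```text
clock: 15.82
eef_pos: [0.6695, 0.1457, 0.0243]
eef_rot: [-0.116, 0.993, 0.0, 0.001]
contact_force: [2.6, 0.2, -1.2]
grip_width: 0.0459
grip_force: 62.5
```

```bash
python3 - <<'E'
from h import *
cl(); mask(195,100,50,45,2)
E
```

```text
clamp xy [115.9 -38. ] z 24.3 F [ 2.6  0.2 -1.2] 15.825 0.0459
100 ..................................................
102 ..................................................
104 ..................................................
106 ..................................................
108 ..................................................
110 ..................................................
112 ..................................................
114 ..................................................
116 ...............................#..................
118 ...............................#..................
120 ................................######............
122 ...............................##########.........
124 .............................##########..#..#.....
126 ..##.......................##########...###.......
128 ########.................####################.....
130 ###########............#########################..
132 ####.##########........########################...
134 ######.###########.....###########...########.....
136 ####...###############.#################.#........
138 ##################..........############..........
140 ##################.............######.............
142 ##################.................#..............
144 ################..................................
```

Emit:
drive_tool(increments=[{"dx":3.5,"dy":0,"dz":-6,"yaw":0,"claw":255},{"dx":4.5,"dy":0,"dz":-6,"yaw":0,"claw":255},{"dx":5,"dy":0,"dz":-5.5,"yaw":0,"claw":255},{"dx":0,"dy":0,"dz":0,"yaw":0,"claw":255}], grip_force=20)

```text
clock: 16.38
eef_pos: [0.6557, 0.1424, 0.0414]
eef_rot: [-0.116, 0.993, 0.0, -0.0]
contact_force: [0.1, -0.2, -1.9]
grip_width: 0.046
grip_force: 62.9
```

```bash
python3 - <<'E'
from h import *
cl(); mask(195,100,50,45,2)
E
```

```text
clamp xy [101.6 -38. ] z 41.4 F [ 0.1 -0.2 -1.9] 16.375 0.046
100 ..................................................
102 ..................................................
104 ..................................................
106 ..................................................
108 ..................................................
110 ..................................................
112 ..................................................
114 ...........................#......................
116 ..................................................
118 ............................######................
120 ............................#########.............
122 ..........................##########.##.#.........
124 .......................###########..####..........
126 ...#.................#####################........
128 ########...........##########################.....
130 ###########........########################.......
132 ###############....###########...########.........
134 ########################################..........
136 #####################################.............
138 ######################...#.#######................
140 ###################...........##..................
142 #################.................................
144 ################..................................
```

Emit:
drive_tool(increments=[{"dx":-14,"dy":0,"dz":0,"yaw":0,"claw":255},{"dx":-14,"dy":0,"dz":10,"yaw":0,"claw":255},{"dx":0,"dy":0,"dz":12,"yaw":0,"claw":255},{"dx":0,"dy":0,"dz":7,"yaw":0,"claw":255},{"dx":0,"dy":0,"dz":0,"yaw":0,"claw":255}], grip_force=20)

```text
clock: 17.05
eef_pos: [0.6826, 0.1488, 0.0121]
eef_rot: [-0.116, 0.993, 0.0, -0.001]
contact_force: [-2.2, -0.1, 6.7]
grip_width: 0.0464
grip_force: 65.6
```

```bash
python3 - <<'E'
from h import *
cl()
E
```

```text
clamp xy [129.3 -38. ] z 12.1 F [-2.2 -0.1  6.7] 17.05 0.0464
```

Emit:
drive_tool(increments=[{"dx":0,"dy":0,"dz":0,"yaw":0,"claw":90},{"dx":0,"dy":0,"dz":0,"yaw":0,"claw":90},{"dx":-1,"dy":0,"dz":0,"yaw":0,"claw":255},{"dx":0,"dy":0,"dz":0,"yaw":0,"claw":255},{"dx":0,"dy":0,"dz":-4,"yaw":0,"claw":255},{"dx":0,"dy":0,"dz":-3,"yaw":0,"claw":255},{"dx":5,"dy":0,"dz":0,"yaw":0,"claw":255},{"dx":5,"dy":0,"dz":0,"yaw":0,"claw":255},{"dx":0,"dy":0,"dz":0,"yaw":0,"claw":255}], grip_force=20)

```text
clock: 18.18
eef_pos: [0.674, 0.1468, 0.0189]
eef_rot: [-0.116, 0.993, 0.0, -0.0]
contact_force: [-0.2, 0.3, -2.0]
grip_width: 0.0472
grip_force: 21.0
```

```bash
python3 - <<'E'
from h import *
cl(); print(arm.get_obs()['grip_force']);mask(195,100,50,45,2)
E
```

```text
clamp xy [120.5 -37.9] z 18.9 F [-0.2  0.3 -2. ] 18.175 0.0472
21.004265751689672
100 ..................................................
102 ..................................................
104 ..................................................
106 ..................................................
108 ..................................................
110 ..................................................
112 ..................................................
114 ..................................................
116 ..................................................
118 ................................#.................
120 .................................#####............
122 .................................#########........
124 ...............................###########...#....
126 ..##........................##########...###......
128 ########..................############.#######....
130 ###########.............#######################.#.
132 ###..##########........#########################..
134 ######..##########......###########...########....
136 ####..###############...####################......
138 ###########.######.........###############........
140 ##################.............########...........
142 ##################.................#..............
144 ###.############..................................
```

Emit:
drive_tool(increments=[{"dx":4,"dy":0,"dz":0,"yaw":0,"claw":255},{"dx":3,"dy":0,"dz":-1,"yaw":0,"claw":255},{"dx":0,"dy":0,"dz":0,"yaw":0,"claw":255}], grip_force=20)

```text
clock: 18.6
eef_pos: [0.6695, 0.1458, 0.021]
eef_rot: [-0.116, 0.993, 0.0, 0.002]
contact_force: [4.3, 1.4, -2.2]
grip_width: 0.0472
grip_force: 21.1
```

```bash
python3 - <<'E'
from h import *
cl(); mask(195,100,50,45,2)
E
```

```text
clamp xy [115.9 -37.9] z 21.0 F [ 4.3  1.4 -2.2] 18.6 0.0472
100 ..................................................
102 ..................................................
104 ..................................................
106 ..................................................
108 ..................................................
110 ..................................................
112 ..................................................
114 ..................................................
116 ..................................................
118 ...............................#..................
120 ...............................#..###.............
122 ................................########..........
124 ..............................###########.........
126 ...#........................##########...##.......
128 ########..................###########.######......
130 ###########............######################.#...
132 ####.##########.......#########################...
134 ######.###########.....############.##########....
136 ####..################..##########..#######.......
138 ##################..........#############.........
140 ##################............########............
142 ##################................###.............
144 ################..................................
```

Emit:
drive_tool(increments=[{"dx":3,"dy":0,"dz":-1,"yaw":0,"claw":255},{"dx":3,"dy":0,"dz":-1.5,"yaw":0,"claw":255},{"dx":0,"dy":0,"dz":0,"yaw":0,"claw":255}], grip_force=20)

```text
clock: 19.02
eef_pos: [0.6667, 0.1451, 0.0251]
eef_rot: [-0.116, 0.993, 0.0, 0.005]
contact_force: [10.0, 2.8, 0.1]
grip_width: 0.0476
grip_force: 22.3
```

```bash
python3 - <<'E'
from h import *
cl(); mask(195,100,50,45,2)
E
```

```text
clamp xy [113.1 -37.9] z 25.1 F [10.   2.8  0.1] 19.025 0.0476
100 ..................................................
102 ..................................................
104 ..................................................
106 ..................................................
108 ..................................................
110 ..................................................
112 ..................................................
114 ..................................................
116 ..............................#...................
118 ..............................#...................
120 ...............................#######............
122 ...............................#########..........
124 .............................##########.##.#......
126 ...#.......................##########..###........
128 ########.................############.######......
130 ###########............#########################..
132 ###############.......#########################...
134 ##################.....############.#########.....
136 ####...##############.#.#########...######........
138 ##################.........##############.........
140 ##################.............########...........
142 ##################................###.............
144 ################..................................
```

Emit:
drive_tool(increments=[{"dx":3,"dy":0,"dz":-3,"yaw":0,"claw":255},{"dx":3,"dy":0,"dz":-3,"yaw":0,"claw":255},{"dx":0,"dy":0,"dz":0,"yaw":0,"claw":255}], grip_force=20)

```text
clock: 19.45
eef_pos: [0.6612, 0.1438, 0.0315]
eef_rot: [-0.116, 0.993, 0.001, 0.006]
contact_force: [11.2, 2.6, 2.0]
grip_width: 0.0474
grip_force: 23.5
```

```bash
cat >> h.py <<'E'
def tiltpred(phis=(0,20,40,60,80),wall=56,k=-17,zc=12,n='side',y=-38):
    "free end toward clamp -x, contact (end face, k) on wall edge: predicted corners"
    W=lambda x,y,z:[CO[0]+(np.cos(CA)*x-np.sin(CA)*y)/1e3,CO[1]+(np.sin(CA)*x+np.cos(CA)*y)/1e3,z/1e3]
    for f in phis:
        c,s=np.cos(np.radians(f)),np.sin(np.radians(f)); out=[]
        for L,K,nm in((0,24,'free top'),(0,0,'free bot'),(60,24,'grip top'),(60,0,'grip bot')):
            dk=K-(k+21); # along thickness; block at free end: origin contact
            out.append((nm,[proj(n,W(wall+L*c-dk*s,y+j,zc+L*s+dk*c)).round(0).astype(int).tolist() for j in(-24,24)]))
        print(f,out)
E
python3 - <<'E'
from h import *
cl(); mask(195,100,50,45,1); tiltpred()
E
```

```text
clamp xy [107.4 -37.9] z 31.5 F [11.2  2.6  2. ] 19.45 0.0474
100 ..................................................
101 ..................................................
102 ..................................................
103 ..................................................
104 ..................................................
105 ..................................................
106 ..................................................
107 ..................................................
108 ..................................................
109 ..................................................
110 ..................................................
111 ..................................................
112 ..................................................
113 ............................#.....................
114 ............................#.....................
115 ..................................................
116 ..................................................
117 ..................................................
118 .............................#...##.........
[... 1555 characters left out ...]
]]), ('grip bot', [[243, 132], [230, 125]])]
20 [('free top', [[228, 139], [215, 132]]), ('free bot', [[230, 143], [217, 136]]), ('grip top', [[240, 123], [227, 116]]), ('grip bot', [[242, 127], [230, 121]])]
40 [('free top', [[227, 141], [214, 134]]), ('free bot', [[230, 143], [218, 136]]), ('grip top', [[236, 122], [223, 115]]), ('grip bot', [[240, 124], [227, 117]])]
60 [('free top', [[226, 144], [213, 136]]), ('free bot', [[231, 143], [218, 135]]), ('grip top', [[232, 124], [218, 117]]), ('grip bot', [[237, 123], [223, 116]])]
80 [('free top', [[225, 146], [212, 139]]), ('free bot', [[231, 142], [218, 135]]), ('grip top', [[226, 128], [213, 121]]), ('grip bot', [[232, 124], [219, 117]])]
```

Emit:
drive_tool(increments=[{"dx":4,"dy":0,"dz":-5,"yaw":0,"claw":255},{"dx":4,"dy":0,"dz":-4.5,"yaw":0,"claw":255},{"dx":5,"dy":0,"dz":-4,"yaw":0,"claw":255},{"dx":0,"dy":0,"dz":0,"yaw":0,"claw":255}], grip_force=20)

```text
clock: 20.0
eef_pos: [0.6463, 0.1403, 0.044]
eef_rot: [-0.116, 0.993, 0.0, 0.003]
contact_force: [6.9, 1.4, 1.9]
grip_width: 0.047
grip_force: 24.4
```

```bash
python3 - <<'E'
from h import *
cl(); mask(195,100,50,50,1)
E
```

```text
clamp xy [ 92.1 -37.9] z 44.0 F [6.9 1.4 1.9] 20.0 0.047
100 ..................................................
101 ..................................................
102 ..................................................
103 ..................................................
104 ..................................................
105 ..................................................
106 ..................................................
107 ..................................................
108 ..................................................
109 ..................................................
110 ..................................................
111 ..................................................
112 ..................................................
113 ..................................................
114 ..................................................
115 ..................................................
116 .........................#........................
117 .........................#.....#..................
118 .............................#####...............
[... 1006 characters left out ...]
############...######...#####...........
138 #######################.....####.######...........
139 #####################.......##########............
140 ###################............######.............
141 ##################...............##.#.............
142 ##################.................#..............
143 #################.................................
144 ################..................................
145 ###############...................................
146 #############.....................................
147 ############......................................
148 ###########.......................................
149 ##########........................................
```

Emit:
drive_tool(increments=[{"dx":5,"dy":0,"dz":-4,"yaw":0,"claw":255},{"dx":5,"dy":0,"dz":-3.5,"yaw":0,"claw":255},{"dx":6,"dy":0,"dz":-3,"yaw":0,"claw":255},{"dx":0,"dy":0,"dz":0,"yaw":0,"claw":255}], grip_force=20)

```text
clock: 20.55
eef_pos: [0.6281, 0.136, 0.0532]
eef_rot: [-0.116, 0.993, 0.0, 0.001]
contact_force: [3.8, 0.8, 2.7]
grip_width: 0.0475
grip_force: 23.3
```

```bash
python3 - <<'E'
from h import *
cl(); mask(195,100,50,50,1)
E
```

```text
clamp xy [ 73.4 -37.9] z 53.2 F [3.8 0.8 2.7] 20.55 0.0475
100 ..................................................
101 ..................................................
102 ..................................................
103 ..................................................
104 ..................................................
105 ..................................................
106 ..................................................
107 ..................................................
108 ..................................................
109 ..................................................
110 ..................................................
111 ..................................................
112 ..................................................
113 ..................................................
114 ....................#.............................
115 ....................#.............................
116 ....................#.............................
117 ....................#......####...................
118 ....................#.....#######..............
[... 1008 characters left out ...]
#####################.######............
138 ######################.#######..#####.............
139 #######################.######..#####.............
140 #####################......###.######.............
141 ##################...........#######..............
142 ##################................#...............
143 #################.................................
144 ###.############..................................
145 ##.############...................................
146 #############.....................................
147 ############......................................
148 ###########.......................................
149 ####.#####........................................
```

Emit:
drive_tool(increments=[{"dx":5,"dy":0,"dz":-1.5,"yaw":0,"claw":255},{"dx":5,"dy":0,"dz":-0.5,"yaw":0,"claw":255},{"dx":5,"dy":0,"dz":0,"yaw":0,"claw":255},{"dx":0,"dy":0,"dz":0,"yaw":0,"claw":255}], grip_force=20)

```text
clock: 21.1
eef_pos: [0.614, 0.1326, 0.0554]
eef_rot: [-0.116, 0.993, 0.0, 0.001]
contact_force: [4.7, 1.9, 6.2]
grip_width: 0.0471
grip_force: 22.8
```

```bash
python3 - <<'E'
from h import *
cl(); mask(195,105,50,50,1)
E
```

```text
clamp xy [ 58.8 -38. ] z 55.4 F [4.7 1.9 6.2] 21.1 0.0471
105 ..................................................
106 ..................................................
107 ..................................................
108 ..................................................
109 ..................................................
110 ..................................................
111 ..................................................
112 ..................................................
113 ..................................................
114 ..................................................
115 ................#.................................
116 ................#.................................
117 ................#..........#......................
118 ........................######....................
119 .......................#######....................
120 .................#.....#######....................
121 ......................#########...................
122 .......................########...................
123 ......................#########.................
[... 1007 characters left out ...]
#######............#####................
143 #################............####.................
144 ################..................................
145 ###############...................................
146 ##############....................................
147 ############......................................
148 ###########.......................................
149 ##########........................................
150 .########.........................................
151 .#######..........................................
152 ..####............................................
153 ...##.............................................
154 ..................................................
```

Emit:
drive_tool(increments=[{"dx":0,"dy":0,"dz":-10,"yaw":0,"claw":255},{"dx":-20,"dy":0,"dz":0,"yaw":0,"claw":255},{"dx":-30,"dy":0,"dz":0,"yaw":0,"claw":255},{"dx":-30,"dy":0,"dz":0,"yaw":0,"claw":255},{"dx":-12,"dy":0,"dz":10,"yaw":0,"claw":255},{"dx":0,"dy":0,"dz":9,"yaw":0,"claw":255},{"dx":0,"dy":0,"dz":0,"yaw":0,"claw":255}], grip_force=20)

```text
clock: 22.02
eef_pos: [0.7017, 0.1534, 0.0451]
eef_rot: [-0.116, 0.993, 0.0, -0.001]
contact_force: [-0.6, -0.1, 2.9]
grip_width: 0.0471
grip_force: 22.8
```

```bash
python3 - <<'E'
from h import *
cl(); print(proj('side',arm.get_obs()['eef_pos']));mask(210,90,50,50,1)
E
```

```text
clamp xy [149.  -37.9] z 45.1 F [-0.6 -0.1  2.9] 22.025 0.0471
[243.35833831 113.12009483]
90 ..................................................
91 ..................................................
92 ..................................................
93 ..................................................
94 ..................................................
95 ..................................................
96 ..................................................
97 ..................................................
98 ..................................................
99 ..................................................
100 ..................................................
101 .......................#..........................
102 ..................................................
103 ..................................................
104 .............................#####................
105 .............................########.............
106 .......................#....#########.............
107 .......................#....#########.............
108 .......................#.
[... 1030 characters left out ...]
.......................#######..........
128 ..................................####............
129 ..................................................
130 ..................................................
131 ..................................................
132 ..................................................
133 ##................................................
134 ###...............................................
135 #####.............................................
136 #####.............................................
137 ###...............................................
138 ###...............................................
139 ###...............................................
```

Emit:
drive_tool(increments=[{"dx":5,"dy":0,"dz":1.5,"yaw":0,"claw":255},{"dx":6,"dy":0,"dz":2,"yaw":0,"claw":255},{"dx":7,"dy":0,"dz":1,"yaw":0,"claw":255},{"dx":7,"dy":0,"dz":0.5,"yaw":0,"claw":255},{"dx":0,"dy":0,"dz":0,"yaw":0,"claw":255}], grip_force=20)

```text
clock: 22.7
eef_pos: [0.6778, 0.1476, 0.0409]
eef_rot: [-0.116, 0.993, 0.0, -0.0]
contact_force: [-0.6, 0.8, 5.8]
grip_width: 0.0471
grip_force: 21.7
```

```bash
python3 - <<'E'
from h import *
cl(); print(proj('side',arm.get_obs()['eef_pos']));mask(210,98,50,42,1)
E
```

```text
clamp xy [124.4 -38. ] z 40.9 F [-0.6  0.8  5.8] 22.7 0.0471
[238.08316267 118.7148138 ]
98 .................................................#
99 .................................................#
100 .................................................#
101 ................................................##
102 ..................................................
103 ..................................................
104 ..................................................
105 ..................................................
106 ............................#.....................
107 .................#.........##.....................
108 .........................#####....................
109 .................#......######....................
110 .................#......#######...................
111 .................#......#######...................
112 ........................#######...................
113 ........................########..................
114 ........................#######...................
115 ........................######....................
116 ...................
[... 596 characters left out ...]
...............###############..........
128 ............................####...#####..........
129 ..............................##...####...........
130 ................................#.####............
131 .................................###..............
132 ..................................................
133 ##................................................
134 ###...............................................
135 #####.............................................
136 #######...........................................
137 #####.............................................
138 ###...............................................
139 ###...............................................
```

Emit:
drive_tool(increments=[{"dx":7,"dy":0,"dz":0,"yaw":0,"claw":255},{"dx":7,"dy":0,"dz":0,"yaw":0,"claw":255},{"dx":6,"dy":0,"dz":1.5,"yaw":0,"claw":255},{"dx":6,"dy":0,"dz":2,"yaw":0,"claw":255}], grip_force=20)

```text
clock: 23.25
eef_pos: [0.6539, 0.142, 0.0378]
eef_rot: [-0.116, 0.993, 0.0, 0.001]
contact_force: [2.1, 2.1, 7.4]
grip_width: 0.0479
grip_force: 20.3
```

```bash
python3 - <<'E'
from h import *
cl(); print(proj('side',arm.get_obs()['eef_pos']));mask(210,98,50,42,1)
E
```

```text
clamp xy [ 99.8 -38. ] z 37.8 F [2.1 2.1 7.4] 23.25 0.0479
[232.68685963 124.08757897]
98 ...........................................#######
99 .............................................#####
100 ...............................................###
101 .................................................#
102 ..................................................
103 ..................................................
104 ..................................................
105 ..................................................
106 ..................................................
107 ..................................................
108 ..................................................
109 ..................................................
110 ..................................................
111 ..................................................
112 ....................##............................
113 ...................####...........................
114 ..................#######.........................
115 ..................#######.........................
116 ...................##
[... 594 characters left out ...]
..........######.......###..............
128 ....................######......####..............
129 ....................########..#######.............
130 ......................###############.............
131 .........................####..#####..............
132 ...........................##...###...............
133 #...............................##................
134 ###............................##.................
135 #####.............................................
136 #######...........................................
137 ########..........................................
138 #######...........................................
139 ###...............................................
```

Emit:
drive_tool(increments=[{"dx":0,"dy":0,"dz":-10,"yaw":0,"claw":255},{"dx":-25,"dy":0,"dz":0,"yaw":0,"claw":255},{"dx":-25,"dy":0,"dz":0,"yaw":0,"claw":255},{"dx":0,"dy":0,"dz":9,"yaw":0,"claw":255},{"dx":5,"dy":0,"dz":2,"yaw":0,"claw":255},{"dx":6,"dy":0,"dz":2,"yaw":0,"claw":255},{"dx":6,"dy":0,"dz":3,"yaw":0,"claw":255}], grip_force=20)

```text
clock: 24.18
eef_pos: [0.6853, 0.1495, 0.0323]
eef_rot: [-0.116, 0.993, 0.0, 0.001]
contact_force: [-1.9, -0.9, 11.0]
grip_width: 0.0472
grip_force: 19.0
```

```bash
python3 - <<'E'
from h import *
cl(); print(proj('side',arm.get_obs()['eef_pos']));mask(215,98,50,42,1)
E
```

```text
clamp xy [132.1 -37.9] z 32.3 F [-1.9 -0.9 11. ] 24.175 0.0472
[239.8518154  119.56131572]
98 .............................................#####
99 ..............................................####
100 ..............................................####
101 ..............................................####
102 .............................................#####
103 ...............................................###
104 ................................................##
105 ..................................................
106 .......................##.........................
107 ......................###.........................
108 .....................####.........................
109 ..............#......######.......................
110 ..............#......######.......................
111 ..............#.......######......................
112 ..............#.......######......................
113 ......................######......................
114 ......................######......................
115 .......................####.......................
116 .................
[... 598 characters left out ...]
........................................
128 ..................................................
129 ..................................................
130 ..................................................
131 ..................................................
132 ..................................................
133 ..................................................
134 ..................................................
135 ..................................................
136 #.................................................
137 ..................................................
138 ..................................................
139 ..................................................
```

Emit:
drive_tool(increments=[{"dx":5,"dy":0,"dz":3,"yaw":0,"claw":255},{"dx":5,"dy":0,"dz":3.5,"yaw":0,"claw":255},{"dx":5,"dy":0,"dz":4,"yaw":0,"claw":255},{"dx":3,"dy":0,"dz":4,"yaw":0,"claw":255},{"dx":0,"dy":0,"dz":0,"yaw":0,"claw":255}], grip_force=20)

```text
clock: 24.85
eef_pos: [0.6647, 0.1445, 0.0162]
eef_rot: [-0.116, 0.993, -0.0, -0.003]
contact_force: [-6.8, -1.4, 8.3]
grip_width: 0.0465
grip_force: 22.4
```

```bash
python3 - <<'E'
from h import *
cl(); print(proj('side',arm.get_obs()['eef_pos']));mask(215,98,50,42,2,60)
E
```

```text
clamp xy [111. -38.] z 16.2 F [-6.8 -1.4  8.3] 24.85 0.0465
[235.51899235 127.60985946]
98 ......................................############
100 ..........................................########
102 .............................................#####
104 .................................................#
106 ..................................................
108 .....................................##...........
110 ..................................................
112 ..................##..............................
114 ................####..............................
116 ..........#....######......#......................
118 ..........#.....#######...........................
120 ..........#.........####..............##..........
122 ..........#.........................###...........
124 ..................................####............
126 .........................#.........##.............
128 .........................##.......................
130 .........................##.......................
132 ..........................#.......................
134 ..................................................
136 #.................................................
138 ...##.............................................
```

Emit:
drive_tool(increments=[{"dx":5,"dy":0,"dz":2,"yaw":0,"claw":255},{"dx":4,"dy":0,"dz":4,"yaw":0,"claw":255},{"dx":3,"dy":0,"dz":4,"yaw":0,"claw":255},{"dx":2,"dy":0,"dz":3,"yaw":0,"claw":255},{"dx":0,"dy":0,"dz":0,"yaw":0,"claw":255}], grip_force=20)

```text
clock: 25.52
eef_pos: [0.6536, 0.142, 0.003]
eef_rot: [-0.116, 0.993, -0.0, -0.001]
contact_force: [-2.3, -1.1, 2.7]
grip_width: 0.0472
grip_force: 22.7
```

```bash
python3 - <<'E'
from h import *
cl()
E
```

```text
clamp xy [ 99.5 -37.9] z 3.0 F [-2.3 -1.1  2.7] 25.525 0.0472
```

Emit:
drive_tool(increments=[{"dx":1,"dy":0,"dz":3,"yaw":0,"claw":255},{"dx":0,"dy":0,"dz":2,"yaw":0,"claw":255},{"dx":0,"dy":0,"dz":0,"yaw":0,"claw":255}], grip_force=20)

```text
clock: 25.9
eef_pos: [0.6528, 0.1418, -0.0018]
eef_rot: [-0.116, 0.993, -0.0, -0.0]
contact_force: [-4.3, -0.8, 5.5]
grip_width: 0.047
grip_force: 25.8
```

```bash
python3 - <<'E'
from h import *
cl()
E
```

```text
clamp xy [ 98.7 -38. ] z -1.8 F [-4.3 -0.8  5.5] 25.9 0.047
```

Emit:
drive_tool(increments=[{"dx":0,"dy":0,"dz":0,"yaw":0,"claw":112},{"dx":0,"dy":0,"dz":0,"yaw":0,"claw":110},{"dx":0,"dy":0,"dz":0,"yaw":0,"claw":90},{"dx":0,"dy":0,"dz":0,"yaw":0,"claw":50},{"dx":0,"dy":0,"dz":-20,"yaw":0,"claw":50},{"dx":0,"dy":0,"dz":-40,"yaw":0,"claw":50},{"dx":-50,"dy":0,"dz":-40,"yaw":0,"claw":50},{"dx":-50,"dy":20,"dz":-30,"yaw":0,"claw":50}], grip_force=20)

```text
clock: 26.9
eef_pos: [0.7471, 0.1818, 0.1324]
eef_rot: [-0.114, 0.993, -0.001, 0.002]
contact_force: [1.5, 0.3, 0.5]
grip_width: 0.0689
grip_force: 0.0
```

```bash
python3 - <<'E'
from h import *
cl(); im=snap('side','s5.png'); t=snap('top','t5.png')
x,y=np.array([.548+.973*.125+.23*.038,.156+.23*.125-.973*.038]); print(x,y,proj('side',[x,y,.024]),proj('top',[x,y,.024]))
c=[cv2.resize(i[b-32:b+32,a-32:a+32],(400,400),interpolation=cv2.INTER_CUBIC) for i,(a,b) in((t,(165,155)),(im,(240,125)))]
cv2.imwrite('pics/l5.png',np.hstack(c)[:,:,::-1])
E
```

```text
clamp xy [199.7 -20.7] z 132.4 F [1.5 0.3 0.5] 26.9 0.0689
0.678365 0.147776 [238.44267501 123.01886834] [170.93858039 154.20076174]
```

View pics/l5.png

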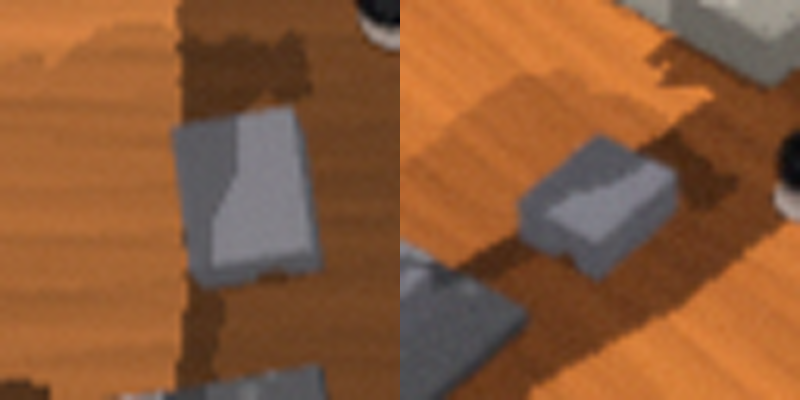

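```bash
python3 - <<'E'
from h import *
k=6.25
for n,P,o in(('top',((173,128),(295,106),(314,249),(194,271)),(133,123)),('side',((120,205),(200,135),(278,178),(198,242)),(208,93))):
  A=np.array([onz(n,(u+.5)/k-.5+o[0],(v+.5)/k-.5+o[1],.024) for u,v in P])
  print(n,A.mean(0).round(4),[(round(np.linalg.norm(A[i]-A[i-1])*1e3,1),round(np.degrees(np.arctan2(*(A[i]-A[i-1])[1::-1])),1)) for i in range(4)])
to(.678,.147,.06,193.3)
E
```

```text
top [0.6825 0.1466 0.024 ] [(np.float64(60.3), np.float64(14.4)), (np.float64(48.4), np.float64(-75.8)), (np.float64(60.3), np.float64(-167.1)), (np.float64(46.9), np.float64(104.2))]
side [0.681  0.1464 0.024 ] [(np.float64(44.8), np.float64(106.4)), (np.float64(60.9), np.float64(14.8)), (np.float64(48.5), np.float64(-78.7)), (np.float64(56.8), np.float64(-169.0))]
t 27.0 p [0.7503 0.1893 0.1339] az -166.46 tilt 0.68 q7 1.7 F [-0.5  0.5 -0.8] w 0.069 gf 0.0
d [ 81.  -24.3  72.9] yaw 0.004
```

Emit:
drive_tool(increments=[{"dx":40,"dy":-13,"dz":20,"yaw":0,"claw":50},{"dx":36,"dy":-12.5,"dz":25,"yaw":0,"claw":50},{"dx":0,"dy":0,"dz":40,"yaw":0,"claw":50},{"dx":0,"dy":0,"dz":0,"yaw":0,"claw":50},{"dx":0,"dy":0,"dz":0,"yaw":0,"claw":50}], grip_force=60)

```text
clock: 27.62
eef_pos: [0.6778, 0.1421, 0.0443]
eef_rot: [-0.116, 0.993, 0.0, 0.001]
contact_force: [0.5, -0.9, 0.4]
grip_width: 0.0686
grip_force: 0.0
```

```bash
python3 - <<'E'
from h import *
to(.682,.1465,.004,193.3)
E
```

```text
t 27.625 p [0.6778 0.1421 0.0443] az -166.68 tilt 0.12 q7 1.77 F [ 0.5 -0.9  0.4] w 0.0686 gf 0.0
d [-5.   3.3 40.3] yaw 0.000
```

Emit:
drive_tool(increments=[{"dx":-5,"dy":3.3,"dz":20,"yaw":0,"claw":50},{"dx":0,"dy":0,"dz":20,"yaw":0,"claw":50},{"dx":0,"dy":0,"dz":0,"yaw":0,"claw":50},{"dx":0,"dy":0,"dz":0,"yaw":0,"claw":255},{"dx":0,"dy":0,"dz":0,"yaw":0,"claw":255},{"dx":0,"dy":0,"dz":0,"yaw":0,"claw":255}], grip_force=60)

```text
clock: 28.38
eef_pos: [0.681, 0.1461, 0.003]
eef_rot: [-0.116, 0.993, 0.0, 0.0]
contact_force: [-0.1, 0.5, 0.5]
grip_width: 0.0468
grip_force: 63.3
```

```bash
python3 - <<'E'
from h import *
to(.6834,.1468,.004,193.3)
E
```

```text
t 28.375 p [0.681  0.1461 0.003 ] az -166.7 tilt 0.04 q7 1.78 F [-0.1  0.5  0.5] w 0.0468 gf 63.3
d [-2.5  0.2 -1. ] yaw -0.000
```

Emit:
drive_tool(increments=[{"dx":0,"dy":0,"dz":-10,"yaw":0,"claw":255},{"dx":0,"dy":0,"dz":-40,"yaw":0,"claw":255},{"dx":0,"dy":0,"dz":-40,"yaw":0.17,"claw":255},{"dx":0,"dy":0,"dz":0,"yaw":0.175,"claw":255},{"dx":0,"dy":0,"dz":0,"yaw":0.175,"claw":255},{"dx":0,"dy":0,"dz":0,"yaw":0.175,"claw":255},{"dx":0,"dy":0,"dz":0,"yaw":0.175,"claw":255},{"dx":0,"dy":0,"dz":0,"yaw":0.175,"claw":255},{"dx":0,"dy":0,"dz":0,"yaw":0.175,"claw":255},{"dx":0,"dy":0,"dz":0,"yaw":0.175,"claw":255},{"dx":0,"dy":0,"dz":0,"yaw":0.175,"claw":255},{"dx":0,"dy":0,"dz":0,"yaw":0.175,"claw":255},{"dx":0,"dy":0,"dz":0,"yaw":0.175,"claw":255},{"dx":0,"dy":0,"dz":0,"yaw":0.175,"claw":255},{"dx":0,"dy":0,"dz":0,"yaw":0.175,"claw":255},{"dx":0,"dy":0,"dz":0,"yaw":0.175,"claw":255},{"dx":0,"dy":0,"dz":0,"yaw":0.175,"claw":255},{"dx":0,"dy":0,"dz":0,"yaw":0.175,"claw":255},{"dx":0,"dy":0,"dz":0,"yaw":0.175,"claw":255},{"dx":0,"dy":0,"dz":0,"yaw":0.17,"claw":255}], grip_force=60)

```text
clock: 30.88
eef_pos: [0.6807, 0.1468, 0.093]
eef_rot: [0.993, 0.114, 0.0, -0.001]
contact_force: [0.1, -0.1, -0.7]
grip_width: 0.0467
grip_force: 62.9
```

```bash
python3 - <<'E'
from h import *
to(.5494,.1567,.06,13.3)
# refine the fixed half, now unshadowed by the arm? 
for n,b in(('top',(145,185,35,40)),('side',(183,122,35,30))):
  im=eyes.camera(n); rep(n,b,.036,170,im); rep(n,b,.036,150,im)
E
```

```text
t 30.875 p [0.6807 0.1468 0.093 ] az 13.11 tilt 0.06 q7 -0.94 F [ 0.1 -0.1 -0.7] w 0.0467 gf 62.9
d [-125.6  -39.4   33.1] yaw -0.003
top [0.548  0.1558 0.036 ] [(np.float64(68.3), np.float64(-166.5)), (np.float64(48.2), np.float64(95.5)), (np.float64(57.1), np.float64(13.4)), (np.float64(47.7), np.float64(-71.1))]
top [0.5435 0.1451 0.036 ] [(np.float64(86.3), np.float64(-174.1)), (np.float64(63.8), np.float64(93.1)), (np.float64(75.4), np.float64(13.6)), (np.float64(74.3), np.float64(-77.5))]
side [0.5432 0.1557 0.036 ] [(np.float64(77.0), np.float64(-59.9)), (np.float64(58.8), np.float64(-166.1)), (np.float64(28.7), np.float64(140.5)), (np.float64(74.5), np.float64(57.0))]
side [0.5491 0.1409 0.036 ] [(np.float64(59.4), np.float64(-62.3)), (np.float64(69.6), np.float64(-125.6)), (np.float64(117.9), np.float64(123.7)), (np.float64(79.1), np.float64(8.1))]
```

```bash
python3 - <<'E'
from h import *
k=800/135
P=[onz('top',(u+.5)/k-.5+60,(v+.5)/k-.5+170,.012) for u,v in((742,68),(775,330))]
d=P[0]-P[1];m=(P[0]+P[1])/2;print(np.linalg.norm(d),np.degrees(np.arctan2(d[1],d[0])))
u=d/np.linalg.norm(d);print('origin top',m+.058*np.array([-u[1],u[0],0]))
Q=[onz('side',(a+.5)/5.7-.5+145,(b+.5)/5.7-.5+65,.012) for a,b in((476,448),(328,582))]
d=Q[0]-Q[1];m=(Q[0]+Q[1])/2;print(np.linalg.norm(d),np.degrees(np.arctan2(d[1],d[0])))
u=d/np.linalg.norm(d);print('origin side',m+.058*np.array([-u[1],u[0],0]))
E
```

```text
0.10993777853817964 12.55097348456072
origin top [0.54943198 0.15458921 0.012     ]
0.11081529311555452 14.38744601472715
origin side [0.54386116 0.15251077 0.012     ]
```

Emit:
drive_tool(increments=[{"dx":-32,"dy":-10,"dz":0,"yaw":-0.003,"claw":255},{"dx":-32,"dy":-10,"dz":0,"yaw":0,"claw":255},{"dx":-31,"dy":-10,"dz":0,"yaw":0,"claw":255},{"dx":-31,"dy":-9.5,"dz":0,"yaw":0,"claw":255},{"dx":0,"dy":0,"dz":20,"yaw":0,"claw":255},{"dx":0,"dy":0,"dz":0,"yaw":0,"claw":255}], grip_force=60)

```text
clock: 31.72
eef_pos: [0.5487, 0.1556, 0.0716]
eef_rot: [0.993, 0.12, -0.001, -0.0]
contact_force: [-0.5, 0.1, -0.7]
grip_width: 0.0473
grip_force: 62.8
```

```bash
python3 - <<'E'
from h import *
to(.5492,.1562,.047,13.3)
E
```

```text
t 31.725 p [0.5487 0.1556 0.0716] az 13.74 tilt 0.08 q7 -0.86 F [-0.5  0.1 -0.7] w 0.0473 gf 62.8
d [ 0.7 -0.4 24.6] yaw 0.008
```

Emit:
drive_tool(increments=[{"dx":0.7,"dy":-0.4,"dz":12,"yaw":0.004,"claw":255},{"dx":0,"dy":0,"dz":12,"yaw":0,"claw":255},{"dx":0,"dy":0,"dz":3,"yaw":0,"claw":255},{"dx":0,"dy":0,"dz":2,"yaw":0,"claw":255},{"dx":0,"dy":0,"dz":0,"yaw":0,"claw":255}], grip_force=60)

```text
clock: 32.35
eef_pos: [0.5498, 0.1555, 0.0436]
eef_rot: [0.993, 0.116, 0.0, 0.0]
contact_force: [-0.0, 0.2, -2.0]
grip_width: 0.0467
grip_force: 62.8
```

```bash
python3 - <<'E'
from h import *
to(.5492,.1562,.039,13.3); print(arm.get_obs()['ft_torque'])
E
```

```text
t 32.35 p [0.5498 0.1555 0.0436] az 13.34 tilt 0.02 q7 -0.85 F [-0.   0.2 -2. ] w 0.0467 gf 62.8
d [-0.4 -0.8  4.6] yaw 0.001
[-0.02966929 -0.01225142  0.05268711]
```

Emit:
drive_tool(increments=[{"dx":0,"dy":0,"dz":2,"yaw":0,"claw":255},{"dx":0,"dy":0,"dz":1.5,"yaw":0,"claw":255},{"dx":0,"dy":0,"dz":1.5,"yaw":0,"claw":255},{"dx":0,"dy":0,"dz":0,"yaw":0,"claw":255}], grip_force=60)

```text
clock: 32.85
eef_pos: [0.5507, 0.1564, 0.039]
eef_rot: [0.993, 0.116, 0.001, -0.0]
contact_force: [4.1, 3.6, 3.6]
grip_width: 0.0468
grip_force: 63.6
```

```bash
python3 - <<'E'
from h import *
to(.5492,.1562,.039,13.3); print(arm.get_obs()['ft_torque'])
E
```

```text
t 32.85 p [0.5507 0.1564 0.039 ] az 13.38 tilt 0.13 q7 -0.85 F [4.1 3.6 3.6] w 0.0468 gf 63.6
d [-1.5 -0.1  0. ] yaw 0.001
[ 0.85615303 -0.9040247   0.01507181]
```

Emit:
drive_tool(increments=[{"dx":1.2,"dy":-0.8,"dz":0.5,"yaw":0,"claw":255},{"dx":0,"dy":0,"dz":0.5,"yaw":0,"claw":255},{"dx":0,"dy":0,"dz":0,"yaw":0,"claw":255}], grip_force=60)

```text
clock: 33.22
eef_pos: [0.5508, 0.1565, 0.0389]
eef_rot: [0.993, 0.116, 0.0, -0.0]
contact_force: [-4.0, 2.4, 17.7]
grip_width: 0.0469
grip_force: 65.2
```

```bash
python3 - <<'E'
from h import *
to(.5492,.1562,.039,13.3); print(arm.get_obs()['ft_torque'])
E
```

```text
t 33.225 p [0.5508 0.1565 0.0389] az 13.34 tilt 0.06 q7 -0.85 F [-4.   2.4 17.7] w 0.0469 gf 65.2
d [-1.6 -0.1 -0.1] yaw 0.001
[0.23678848 0.65271091 0.16069527]
```

Emit:
drive_tool(increments=[{"dx":0,"dy":0,"dz":-0.5,"yaw":0,"claw":112},{"dx":0,"dy":0,"dz":0,"yaw":0,"claw":85},{"dx":0,"dy":0,"dz":0,"yaw":0,"claw":85},{"dx":0,"dy":0,"dz":-5,"yaw":0,"claw":85},{"dx":0,"dy":0,"dz":-30,"yaw":0,"claw":85},{"dx":0,"dy":0,"dz":-45,"yaw":0,"claw":85},{"dx":0,"dy":0,"dz":-45,"yaw":0,"claw":85},{"dx":0,"dy":0,"dz":-45,"yaw":0,"claw":85},{"dx":0,"dy":0,"dz":-35,"yaw":0,"claw":110},{"dx":0,"dy":0,"dz":0,"yaw":0,"claw":110}], grip_force=60)

```text
clock: 34.48
eef_pos: [0.5516, 0.1563, 0.2456]
eef_rot: [0.993, 0.116, 0.002, -0.001]
contact_force: [0.5, -0.3, 0.0]
grip_width: 0.0483
grip_force: 0.0
```

```bash
sed -i 's/CO=np.array(\[.548,.156\])/CO=np.array([.5498,.1563])/' h.py; python3 - <<'E'
from h import *
to(.521,.2779,.177,13.3)
W=lambda x,y,z:[CO[0]+(np.cos(CA)*x-np.sin(CA)*y)/1e3,CO[1]+(np.sin(CA)*x+np.cos(CA)*y)/1e3,z/1e3]
for z in (60,64,68): print(z,[proj('side',W(x,y,z)).round(1).tolist() for x,y in((30,24),(30,-24),(-30,-24),(-30,24))])
mask(180,112,45,40,1,60)
E
```

```text
t 34.475 p [0.5516 0.1563 0.2456] az 13.32 tilt 0.22 q7 -1.04 F [ 0.5 -0.3  0. ] w 0.0483 gf 0.0
d [  -2.1 -125.3   68.6] yaw 0.000
60 [[199.7, 122.2], [212.6, 129.2], [197.7, 141.5], [184.7, 134.0]]
64 [[199.6, 121.1], [212.5, 128.2], [197.5, 140.4], [184.5, 132.9]]
68 [[199.4, 120.0], [212.3, 127.1], [197.3, 139.3], [184.3, 131.8]]
112 ##############...............................
113 #############................................
114 #############................................
115 #############................................
116 ##########...................................
117 #########...#................................
118 ######.......................................
119 ######.......................................
120 #########....................................
121 #########....................................
122 #########....................................
123 #########....................................
124 ..########......#####........................
125 ...#####.......########......................
126 ......##......##########.....................
127 ..........
[... 535 characters left out ...]

138 .....####################################....
139 .....######################################..
140 .....#######################################.
141 .....########################################
142 ......#######################################
143 ......#######################################
144 ......#######################################
145 ......#######################################
146 .......######################################
147 .......#####################################.
148 #.........#################################..
149 #........###.#############################...
150 .........################################....
151 ..........####.#########.###############.....
```

Emit:
drive_tool(increments=[{"dx":-2,"dy":-42,"dz":0,"yaw":0,"claw":110},{"dx":0,"dy":-42,"dz":0,"yaw":0,"claw":110},{"dx":0,"dy":-41,"dz":0,"yaw":0,"claw":110},{"dx":0,"dy":0,"dz":0,"yaw":0,"claw":110},{"dx":0,"dy":0,"dz":25,"yaw":0,"claw":110},{"dx":0,"dy":0,"dz":20,"yaw":0,"claw":110},{"dx":0,"dy":0,"dz":0,"yaw":0,"claw":110}], grip_force=60)

```text
clock: 35.4
eef_pos: [0.5188, 0.2769, 0.1962]
eef_rot: [0.993, 0.115, -0.002, 0.001]
contact_force: [-0.1, -0.5, 0.3]
grip_width: 0.0481
grip_force: 0.0
```

```bash
python3 - <<'E'
from h import *
to(.521,.2779,.177,13.3); cl()
E
```

```text
t 35.4 p [0.5188 0.2769 0.1962] az 13.26 tilt 0.19 q7 -1.21 F [-0.1 -0.5  0.3] w 0.0481 gf 0.0
d [ 2.4 -0.5 19.2] yaw -0.001
clamp xy [ -2.4 124.5] z 196.2 F [-0.1 -0.5  0.3] 35.4 0.0481
```

Emit:
drive_tool(increments=[{"dx":2.4,"dy":0,"dz":10,"yaw":0,"claw":110},{"dx":0,"dy":0,"dz":9,"yaw":0,"claw":110},{"dx":0,"dy":0,"dz":0,"yaw":0,"claw":255},{"dx":0,"dy":0,"dz":0,"yaw":0,"claw":255},{"dx":0,"dy":0,"dz":0,"yaw":0,"claw":255}], grip_force=30)

```text
clock: 36.02
eef_pos: [0.5223, 0.2786, 0.1794]
eef_rot: [0.993, 0.116, 0.0, -0.0]
contact_force: [-0.1, 0.6, 1.0]
grip_width: 0.0107
grip_force: 29.2
```

```bash
python3 - <<'E'
from h import *
cl()
E
```

```text
clamp xy [  1.4 125.4] z 179.4 F [-0.1  0.6  1. ] 36.025 0.0107
```

Emit:
drive_tool(increments=[{"dx":0,"dy":13.3,"dz":-4.9,"yaw":0,"claw":255},{"dx":0,"dy":13.7,"dz":-3.5,"yaw":0,"claw":255},{"dx":0,"dy":14,"dz":-2.1,"yaw":0,"claw":255},{"dx":0,"dy":14.2,"dz":-0.7,"yaw":0,"claw":255},{"dx":0,"dy":14.2,"dz":0.7,"yaw":0,"claw":255},{"dx":0,"dy":14,"dz":2.1,"yaw":0,"claw":255},{"dx":0,"dy":13.8,"dz":3.5,"yaw":0,"claw":255},{"dx":0,"dy":13.3,"dz":4.9,"yaw":0,"claw":255},{"dx":0,"dy":12.8,"dz":6.2,"yaw":0,"claw":255},{"dx":0,"dy":0,"dz":0,"yaw":0,"claw":255}], grip_force=30)

```text
clock: 37.28
eef_pos: [0.551, 0.1569, 0.1722]
eef_rot: [0.993, 0.115, 0.0, 0.0]
contact_force: [4.2, 0.6, -0.5]
grip_width: 0.0108
grip_force: 30.1
```

```bash
python3 - <<'E'
from h import *
cl()
E
```

```text
clamp xy [1.3 0.4] z 172.2 F [ 4.2  0.6 -0.5] 37.275 0.0108
```

Emit:
drive_tool(increments=[{"dx":0,"dy":12,"dz":7.6,"yaw":0,"claw":255},{"dx":0,"dy":11.2,"dz":8.7,"yaw":0,"claw":255},{"dx":0,"dy":10.3,"dz":9.8,"yaw":0,"claw":255},{"dx":0,"dy":9.2,"dz":10.8,"yaw":0,"claw":255},{"dx":0,"dy":8.1,"dz":11.6,"yaw":0,"claw":255},{"dx":0,"dy":6.9,"dz":12.4,"yaw":0,"claw":255},{"dx":0,"dy":5.6,"dz":13,"yaw":0,"claw":255},{"dx":0,"dy":4.3,"dz":13.5,"yaw":0,"claw":255},{"dx":0,"dy":2.9,"dz":13.9,"yaw":0,"claw":255},{"dx":0,"dy":0,"dz":0,"yaw":0,"claw":255}], grip_force=30)

```text
clock: 38.52
eef_pos: [0.5667, 0.0893, 0.0703]
eef_rot: [0.993, 0.116, -0.0, 0.0]
contact_force: [2.3, -0.4, -0.2]
grip_width: 0.0103
grip_force: 31.3
```

```bash
python3 - <<'E'
from h import *
cl()
E
```

```text
clamp xy [  1. -69.] z 70.3 F [ 2.3 -0.4 -0.2] 38.525 0.0103
```

Emit:
drive_tool(increments=[{"dx":0,"dy":0.8,"dz":6,"yaw":0,"claw":255},{"dx":0,"dy":0.5,"dz":5.5,"yaw":0,"claw":255},{"dx":0,"dy":0.3,"dz":5,"yaw":0,"claw":255},{"dx":0,"dy":0,"dz":4,"yaw":0,"claw":255},{"dx":0,"dy":0,"dz":2,"yaw":0,"claw":255},{"dx":0,"dy":0,"dz":0,"yaw":0,"claw":255}], grip_force=30)

```text
clock: 39.28
eef_pos: [0.5672, 0.0876, 0.0489]
eef_rot: [0.993, 0.116, 0.0, 0.0]
contact_force: [2.0, -4.6, -0.5]
grip_width: 0.0108
grip_force: 31.8
```

```bash
python3 - <<'E'
from h import *
cl()
E
```

```text
clamp xy [  1.2 -70.8] z 48.9 F [ 2.  -4.6 -0.5] 39.275 0.0108
```

Emit:
drive_tool(increments=[{"dx":0,"dy":0,"dz":1.5,"yaw":0,"claw":255},{"dx":0,"dy":0,"dz":1.5,"yaw":0,"claw":255},{"dx":0,"dy":0,"dz":0,"yaw":0,"claw":255}], grip_force=30)

```text
clock: 39.65
eef_pos: [0.5673, 0.0877, 0.0465]
eef_rot: [0.993, 0.116, 0.0, 0.0]
contact_force: [-0.0, -5.3, 5.4]
grip_width: 0.0105
grip_force: 32.2
```

Emit:
drive_tool(increments=[{"dx":0,"dy":0,"dz":2,"yaw":0,"claw":255},{"dx":0,"dy":0,"dz":0,"yaw":0,"claw":255}], grip_force=30)

```text
clock: 39.9
eef_pos: [0.5674, 0.0877, 0.0459]
eef_rot: [0.993, 0.116, 0.0, -0.0]
contact_force: [-5.6, -3.4, 21.9]
grip_width: 0.0106
grip_force: 33.9
```

Emit:
drive_tool(increments=[{"dx":0,"dy":0,"dz":-3,"yaw":0,"claw":255},{"dx":0,"dy":0,"dz":0,"yaw":0,"claw":165},{"dx":0,"dy":0,"dz":0,"yaw":0,"claw":165},{"dx":0,"dy":0,"dz":0,"yaw":0,"claw":165},{"dx":0,"dy":0,"dz":-10,"yaw":0,"claw":165},{"dx":0,"dy":0,"dz":-20,"yaw":0,"claw":165},{"dx":0,"dy":0,"dz":-40,"yaw":0,"claw":165},{"dx":0,"dy":0,"dz":-40,"yaw":0,"claw":165},{"dx":0,"dy":40,"dz":-40,"yaw":0,"claw":165},{"dx":0,"dy":60,"dz":0,"yaw":0,"claw":165},{"dx":0,"dy":60,"dz":0,"yaw":0,"claw":165},{"dx":0,"dy":0,"dz":0,"yaw":0,"claw":165}], grip_force=30)

```text
clock: 41.4
eef_pos: [0.6037, -0.0747, 0.1996]
eef_rot: [0.994, 0.111, 0.001, 0.001]
contact_force: [-0.4, -0.6, -0.1]
grip_width: 0.0303
grip_force: 0.0
```

```bash
python3 - <<'E'
from h import *
cl()
# bar height now, from both views
W=lambda x,y,z:[CO[0]+(np.cos(CA)*x-np.sin(CA)*y)/1e3,CO[1]+(np.sin(CA)*x+np.cos(CA)*y)/1e3,z/1e3]
for n in('top','side'):
  im=eyes.camera(n); e=[proj(n,W(x,-72,65)) for x in(-30,30)]; u,v=np.mean(e,0); a,b=int(u)-28,int(v)-28
  m=(im[b:b+56,a:a+56].max(2)<60).astype(np.uint8); k,l,st,ce=cv2.connectedComponentsWithStats(m)
  print(n,'pred',(u.round(1),v.round(1)),[(st[i].tolist(),(ce[i]+[a,b]).round(1).tolist()) for i in range(1,k) if st[i][4]>25])
E
```

```text
clamp xy [  -0.7 -237.2] z 199.6 F [-0.4 -0.6 -0.1] 41.4 0.0303
top pred (np.float64(188.6), np.float64(196.2)) [([0, 0, 29, 23, 178], [171.9, 177.4]), ([25, 14, 9, 31, 157], [188.7, 196.7])]
side pred (np.float64(218.4), np.float64(141.6)) [([18, 21, 19, 17, 103], [216.8, 142.3])]
```

```bash
python3 -c "
from station import arm
print(arm.get_obs()['joint_vel'].round(3)); print(arm.finish_job())"
```

```text
[-0.047  0.007 -0.023  0.004 -0.008 -0.002 -0.001]
the job is handed in; nothing more can be done
None
```

The mould half is turned over and seated cavity down on the fixed half, and the clamp plate was lowered slowly onto it until it met a firm stop. I handed the job in at about 41 s; it returned no verdict, and bystander positions were not re-measured at the end.

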